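# Deburr the tube shells in the bench cabinet

### The arm

A 6-joint arm with a two-finger parallel gripper is mounted at the origin on a cart in front of the work surface, level with it; the furniture and walls round the work are solid. World frame = base frame: x ahead of the robot, y to its left, z up, the work surface at z = 0. Lengths are in m, angles in rad, forces in N, time in s.
With the tool pointing down it reaches from about 0.425 to 0.95 m from the base axis. Payload 3.5 kg.
Tool frame: the origin (TCP) lies midway between the tips of the shut fingers; the grasp point (between the pads) lies 19 mm behind it (bot.hold_point_z is the distance from the TCP to the grasp point, in m); z points along the fingers, y is the line along which they close (so a half turn about z gives the same grasp; the last joint's range is limited). The gripper opens to 85 mm and grips with 20 to 120 N. Pads are 22 mm wide; open, the fingers measure 114 mm over their backs; the gripper's body (76 mm by 85 mm) begins 54 mm behind the grasp point. The pads swing forward as they close: fully open they stand 13 mm farther back than shut.
Start: joints at [0.973, 0.286, 1.577, -0, 1.279, -0.15], TCP at [0.292, 0.608, 0.203] pointing down, gripper open.
Joint ranges: [-2.77, 2.77], [-0.9, 2.22], [0.21, 2.48], [-1.53, 4.67], [0.24, 2.81], [-2.84, 2.84]. Speed limits (rad/s): [2.79, 2.79, 3.14, 3.14, 3.14, 3.14].

### API

Orientations are given as a unit quaternion [x, y, z, w].
In Python, from plant import bot gives the robot as it stands. The module is installed in compiled form; this text tells all that it offers.
- The arm moves only by the tool play_rows, never from a script. Its argument "steps" is a list of rows, each an object of numbers: "fingers": the finger opening in mm, from 0 to 85.4; "dx", "dy", "dz": the shift along the world's x, y, z in mm; "roll": the turn about the world's z in rad. In form: [{"fingers": .., "dx": .., "dy": .., "dz": .., "roll": ..}, ...]. A call has 1 to 5 rows; each row is the pose to reach, as a shift and turn from the pose commanded when the call began; what a row does not reach only later rows make up. A row lasts 1/12 s, in which the tool goes at most 41.7 mm and 7.16 degrees, less where a joint would pass 70% of its speed; a pose out of reach is approached as far as the arm can. A call with a gripper value outside its range is refused whole. The fingers move at their own pace and stop on an object; the grip force is fixed at half the most. Time passes only in rows, so rows that repeat a pose let the fingers close. It gives the time, the measured TCP pose, the force, the opening and the grip force at its end, in the units of the state.
- bot.get_obs(): the state, without advancing time (a new reading comes with each control period).
- bot.snapshot(name): name is "scene" or "top" or "wrist"; returns the picture (400x640x3 uint8, blue, green, red); there is no depth.
- bot.calibration(name): a dict with "intrinsics" (3x3 intrinsics, pixels), "world_from_camera" (4x4, takes a point from camera to world coordinates); the wrist camera has in their place "T_tool_cam" (4x4, takes a point from camera to tool coordinates, whose origin is the TCP and whose axes are the flange's). Camera axes: x right, y down, z forward; pixel columns grow to the right and rows downward; lengths in m; the calibration is good to about 2 mm. A picture is of the moment at which its call begins: read the wrist's pose just before it. calibration takes no time and is no camera call.
- bot.job_done(): hands the job in; it is judged then, once.
The state is a dict: "clock": time; "joints": joint angles; "dq": joint speeds; "tau": joint torques, N m; "eef_pos": TCP position; "tool_rot": TCP orientation; "ft_force": force on the tool from outside, world axes, zero at the start; "moment": the same for the moment, N m; "finger_gap": finger opening in m; "finger_force": force on a finger pad.
Only numpy, scipy, OpenCV 4.12 (cv2) and the standard library are available. Lean on these libraries where they do the work, as an engineer would, in place of code of your own. Each camera call takes 0.05 s, during which the arm holds its last target. There are 200 camera calls.

### The job

Run the steel tube shells that stand on the desk through the deburring cabinet: pull its tray out to the stop, put every shell in the tray (standing or lying) and push the tray fully home. Flip the motor's lock-off lever all the way forward, squeeze the paddle switch fully against the motor body for two seconds, let it go and flip the lever all the way back. Then pull the tray out to its stop again and leave it out with the shells in it; never work the paddle with the tray open, and leave the other things on the desk where they are.

Things in the scene. Friction and masses are not known exactly. Their poses are not given: they have to be found in the camera images.
- deburrer: grey sheet-metal deburring cabinet fixed to the desk, 160 mm deep (its x), 270 wide, 115 high; origin on the desk under the middle of its front face; x axis points into the cabinet, away from the robot (forward), y to its left, z up. Beside its front left corner lies the drive motor on a foot plate 8 mm high (x -160 to 75, y 134 to 238 mm)
- motor_axis (a point): point on the axis of the drive motor, beside the paddle's squeezing place, 70 mm above the desk; axes as the cabinet's. Motor: black round body 40 mm across along x, from 87 mm behind (-x, nearer the robot) to 88 mm ahead of this point, then a 52 mm square aluminium gear head, top 96 mm above the desk. The side away from the paddle (-y) is free for a finger
- tray (a joint): travel of the tray out of the cabinet towards the robot (-x of the cabinet), m: 0 = fully home, 0.12 = out at its stop. Slides stiffly (about 1.5 N, more if fast) and stays where left
- tray_handle (a point): middle of the pull on the tray's front: an upright dark fin 12 mm thick (along the cabinet's y), reaching 36 mm out from the front panel, from 68 to 100 mm above the desk; this point is 20 mm in front of the panel, 84 mm above the desk; moves with the tray; axes as the cabinet's. Can be pinched from above across y
- tray_floor (a point): centre of the tray's inner floor, 16 mm above the desk; moves with the tray; axes as the cabinet's. Inside 104 mm (x) by 240 mm (y); walls 29 mm above the floor; two 3 mm dividers, 24 mm high, along x at y = -40 and +40 mm make three compartments 77 mm wide. Front panel 12 mm thick, inner face 54 mm in front of this point, top 103 mm above the desk. With the tray out, 66 mm in front of the cabinet's face
- paddle (a joint): angle of the paddle switch, rad: 0 = released (spring holds it out), 0.11 = fully squeezed against the motor body. Springs back when let go. Blocked after 0.02 to 0.05 rad unless the lock-off lever is forward; about 6 N at paddle_grip starts it and 11 N brings it fully in
- paddle_grip (a point): the place to squeeze, on the paddle's outer face, half-way along and at mid-height. Grey plastic bar 122 mm long, 8 thick, 24 tall along the left (+y) side of the motor, hinged at its rear end (nearest the robot), standing away at its front end. Its y axis points outward. Paddle and motor together are 57 mm wide here when released, 50 when squeezed; the motor's axis is 37 mm inward of this point
- lock_lever (a joint): angle of the lock-off lever on the paddle, rad: 0 = back (locked, leaning towards the robot), 1.0 = fully forward (unlocked, towards the gear head). Stays where it is left; about 2 N at its tab moves it
- lever_tip (a point): end of the lever's tab at mid-height, 70 mm above the desk: a steel plate 6 mm thick, 20 tall, reaching 32 mm from its hinge, outward (+y) from the paddle; it leans 0.5 rad backward (-x) of straight outward when back and 0.5 rad forward when forward (less the paddle's tilt of 0.11 rad). Can be pushed along the cabinet's x with shut fingers pointing down
- lever_hinge (a point): upright hinge pin of the lever, on the paddle 100 mm ahead of the paddle's hinge, at mid-height; the paddle's outer face is 4 mm outward of it
- shell_0_center (a point): one of up to three alike plain grey steel tube shells, 40 mm across, 68 mm long, hollow and open at both ends (bore about 32 mm), 0.12 kg, standing on end on the desk to the right of the cabinet; this point is the shell's centre, 34 mm above its underside, its z axis along the tube. None if this shell is absent
- shell_1_center (a point): one of up to three alike plain grey steel tube shells, 40 mm across, 68 mm long, hollow and open at both ends (bore about 32 mm), 0.12 kg, standing on end on the desk to the right of the cabinet; this point is the shell's centre, 34 mm above its underside, its z axis along the tube. None if this shell is absent
- shell_2_center (a point): one of up to three alike plain grey steel tube shells, 40 mm across, 68 mm long, hollow and open at both ends (bore about 32 mm), 0.12 kg, standing on end on the desk to the right of the cabinet; this point is the shell's centre, 34 mm above its underside, its z axis along the tube. None if this shell is absent
- hole_saw: hole saw standing on the desk among the shells, a red cup 48 mm across with a steel shank on top, 66 mm high; origin under its centre. Leave it
- glass_cup: empty beige cup 68 mm across, 86 mm high, right of the cabinet; origin under its centre. Leave it
- c_clamp: small C-clamp lying on the desk, 110 x 111 x 16 mm. Leave it
- tape_measure: tape measure, 74 x 90 x 37 mm, left of the motor. Leave it
- pliers: long-nose pliers, 181 mm long, left of the motor. Leave them
- screwdriver_2: screwdriver, 175 mm long, near the front edge. Leave it
- hex_key_0: hex key, 94 mm long, near the front edge. Leave it
Things that resemble listed ones, but are neither listed nor needed, are in the scene too. Leave any yellow look-alike of the part that bears shell_0_center alone.

How it is judged:
On the way, in this order (a step that is already met when the one before it is completed fails the run):
1. the tray is pulled out to its stop (value of joint tray above 0.113 m), for 0.2 s.
2. every shell lies or stands in the open tray, released (value of joint tray above 0.113 m and x of shell_0_center in the frame of tray_floor between -0.05 and 0.05 m and y of shell_0_center in the frame of tray_floor between -0.12 and 0.12 m and z of shell_0_center in the frame of tray_floor between 0.01 and 0.05 m and x of shell_1_center in the frame of tray_floor between -0.05 and 0.05 m and y of shell_1_center in the frame of tray_floor between -0.12 and 0.12 m and z of shell_1_center in the frame of tray_floor between 0.01 and 0.05 m and x of shell_2_center in the frame of tray_floor between -0.05 and 0.05 m and y of shell_2_center in the frame of tray_floor between -0.12 and 0.12 m and z of shell_2_center in the frame of tray_floor between 0.01 and 0.05 m and linear speed of each of shell_0, shell_1, shell_2 below 0.03 m/s and contact force between each of shell_0, shell_1, shell_2 and the fingers below 0.1 N), for 0.2 s.
3. the tray is pushed fully home with the shells in it (value of joint tray below 0.006 m and x of shell_0_center in the frame of tray_floor between -0.05 and 0.05 m and y of shell_0_center in the frame of tray_floor between -0.12 and 0.12 m and z of shell_0_center in the frame of tray_floor between 0.01 and 0.05 m and x of shell_1_center in the frame of tray_floor between -0.05 and 0.05 m and y of shell_1_center in the frame of tray_floor between -0.12 and 0.12 m and z of shell_1_center in the frame of tray_floor between 0.01 and 0.05 m and x of shell_2_center in the frame of tray_floor between -0.05 and 0.05 m and y of shell_2_center in the frame of tray_floor between -0.12 and 0.12 m and z of shell_2_center in the frame of tray_floor between 0.01 and 0.05 m), for 0.2 s.
4. with the tray home, the lock-off lever is flipped all the way forward (value of joint tray below 0.006 m and value of joint lock_lever above 0.85 rad), for 0.1 s.
5. with the tray home and the lever forward, the paddle is squeezed in and held (value of joint tray below 0.006 m and value of joint lock_lever above 0.75 rad and value of joint paddle above 0.09 rad), for 1.6 s.
6. the paddle is let go and the lever flipped back (value of joint paddle below 0.03 rad and value of joint lock_lever below 0.15 rad), for 0.1 s.
7. the tray is pulled out to its stop again (value of joint tray above 0.113 m), for 0.2 s.
At the end, for the whole second after the job is handed in: tray out to within 7 mm of its stop, every shell present on the tray floor (centre inside the tray walls and less than 50 mm above the floor) and at rest, paddle released (under 0.03 rad), lock-off lever back (under 0.15 rad) (all of step 6 and value of joint tray above 0.113 m and x of shell_0_center in the frame of tray_floor between -0.05 and 0.05 m and y of shell_0_center in the frame of tray_floor between -0.12 and 0.12 m and z of shell_0_center in the frame of tray_floor between 0.01 and 0.05 m and x of shell_1_center in the frame of tray_floor between -0.05 and 0.05 m and y of shell_1_center in the frame of tray_floor between -0.12 and 0.12 m and z of shell_1_center in the frame of tray_floor between 0.01 and 0.05 m and x of shell_2_center in the frame of tray_floor between -0.05 and 0.05 m and y of shell_2_center in the frame of tray_floor between -0.12 and 0.12 m and z of shell_2_center in the frame of tray_floor between 0.01 and 0.05 m and linear speed of each of shell_0, shell_1, shell_2 below 0.03 m/s); the robot touches nothing.
It fails at once if the paddle is worked while the tray is not home (value of joint paddle above 0.07 rad and value of joint tray above 0.012 m).
It fails at once if another thing on the desk is moved more than 5 cm (distance of any of hole_saw, glass_cup, c_clamp, tape_measure, pliers, screwdriver_2, hex_key_0 from where it was at the start of the episode above 0.05 m).
Of shell_0, shell_1, shell_2 only 2 to 3 are there at a start; the rules pass over those that are not, and their reading is None.
At some moment in a run one of shell_0, shell_1, shell_2 may be knocked a few centimetres aside while the robot is not near it.
Once in a run the grip may slacken for a moment while it holds something.
It also fails if it takes over 208 s, if anything falls off the work surface, if the arm or the gripper's body presses on something with over 40 N, if the wrist force passes 120 N, or if a joint passes its speed limit or range.

## Working session

There is one attempt and no reset: what is moved stays moved. The work goes in short steps, Python scripts to look and compute and a tool call to move; the robot and the scene stay as the last step left them, time stands still between calls to the robot, and variables do not carry over. Pictures are saved under pics/ and viewed, at most 14 in all, crops included, and the job is handed in when it is done.

Besides the shell and the picture viewer there is one more tool, called as name([rows], argument=value, ...), one row to a line, values as JSON. play_rows: Moves the arm, as the interface text tells. Its arguments: {"type":"object","properties":{"steps":{"type":"array","items":{"type":"object","properties":{"fingers":{"type":"number"},"dx":{"type":"number"},"dy":{"type":"number"},"dz":{"type":"number"},"roll":{"type":"number"}}}}},"required":["steps"]}

```bash
mkdir -p pics; cat > h.py <<'E'
import numpy as np, cv2
from plant import bot
from scipy.spatial.transform import Rotation as R
def cam(name):
    c=bot.calibration(name); K=np.array(c["intrinsics"])
    if name=="wrist":
        o=bot.get_obs(); T=np.eye(4); T[:3,:3]=R.from_quat(o["tool_rot"]).as_matrix(); T[:3,3]=o["eef_pos"]
        return K,T@np.array(c["T_tool_cam"])
    return K,np.array(c["world_from_camera"])
def ray(KT,u,v,z):
    K,T=KT; d=T[:3,:3]@np.linalg.solve(K,[u,v,1]); o=T[:3,3]; return (o+d*(z-o[2])/d[2])
def proj(KT,p):
    K,T=KT; q=np.linalg.inv(T)@np.append(p,1); q=K@q[:3]; return q[:2]/q[2]
E
python3 - <<'E'
from h import *
for n in ("scene","top"):
    im=bot.snapshot(n); cv2.imwrite(f"pics/{n}0.png",im)
    K,T=cam(n); print(n,K.round(1).tolist(),T.round(3).tolist())
o=bot.get_obs(); print(o)
E
```

```text
scene [[438.6, 0.0, 319.7], [0.0, 438.6, 200.7], [0.0, 0.0, 1.0]] [[-0.735, -0.559, 0.385, -0.175], [-0.678, 0.61, -0.41, 0.714], [-0.006, -0.562, -0.827, 1.525], [0.0, 0.0, 0.0, 1.0]]
top [[397.5, 0.0, 325.1], [0.0, 397.5, 198.6], [0.0, 0.0, 1.0]] [[0.009, -0.988, 0.155, 0.319], [-1.0, -0.011, -0.012, 0.003], [0.014, -0.154, -0.988, 1.351], [0.0, 0.0, 0.0, 1.0]]
{'clock': 0.1, 'joints': array([ 9.73038673e-01,  2.87152592e-01,  1.57806051e+00, -1.11975154e-05,
        1.27862177e+00, -1.49975281e-01]), 'dq': array([-0.0002937 , -0.00243289, -0.00328886,  0.00124672, -0.00038613,
        0.0026108 ]), 'tau': array([ 1.87052450e-03, -4.07295871e+01, -2.93699205e+01, -9.01252747e-05,
        3.40412837e-03,  1.27745654e-06]), 'eef_pos': array([0.29182956, 0.60790529, 0.20151904]), 'tool_rot': array([ 2.22023643e-01,  9.75040638e-01, -1.04562363e-03, -4.04459589e-04]), 'ft_force': array([ 0.75037616,  0.09227218, -0.8449832 ]), 'moment': array([-0.07734393, -0.01763317,  0.03223925]), 'finger_force': 0.0, 'finger_gap': 0.08568508677231947}
```

View pics/top0.png

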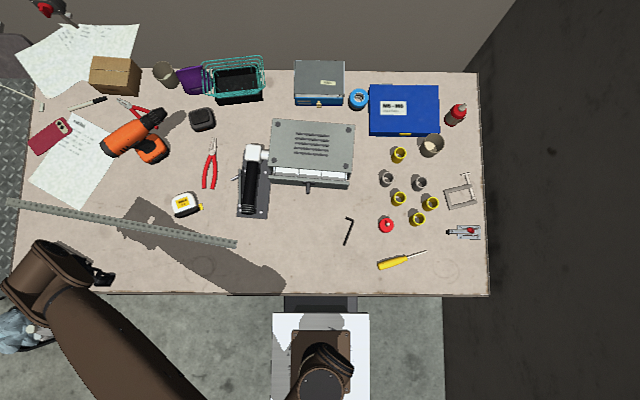

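View pics/scene0.png

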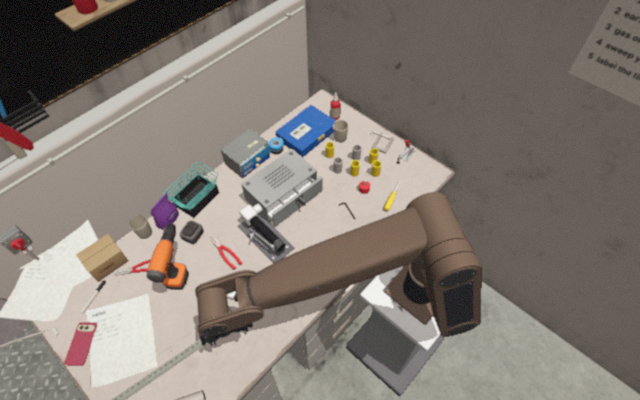

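The top view shows the cabinet at about (313,150), the motor at (250,185), two grey shells at (386,178) and (420,183), four yellow look-alikes and the red hole saw at (387,225). I'll enlarge both regions.

```bash
python3 - <<'E'
import cv2
im=cv2.imread("pics/top0.png")
a=cv2.resize(im[110:225,225:365],None,fx=5,fy=5,interpolation=cv2.INTER_CUBIC); cv2.imwrite("pics/c1.png",a)
a=cv2.resize(im[135:245,340:480],None,fx=5,fy=5,interpolation=cv2.INTER_CUBIC); cv2.imwrite("pics/c2.png",a)
E
```

```text
(no output)
```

View pics/c1.png

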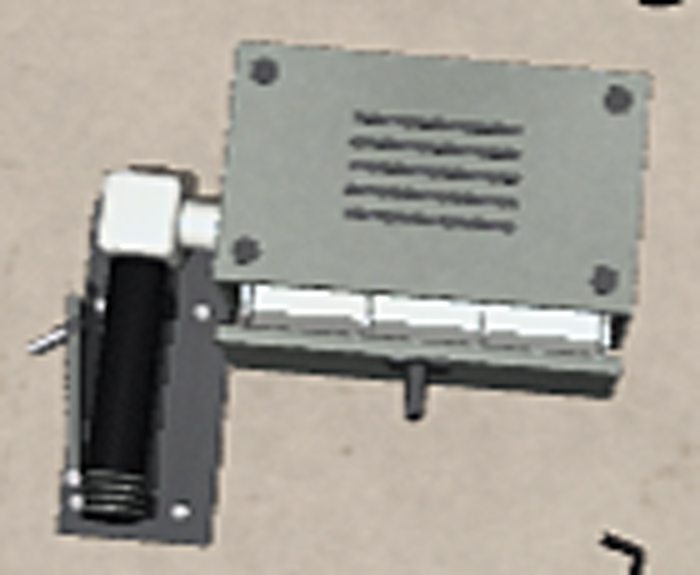

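View pics/c2.png

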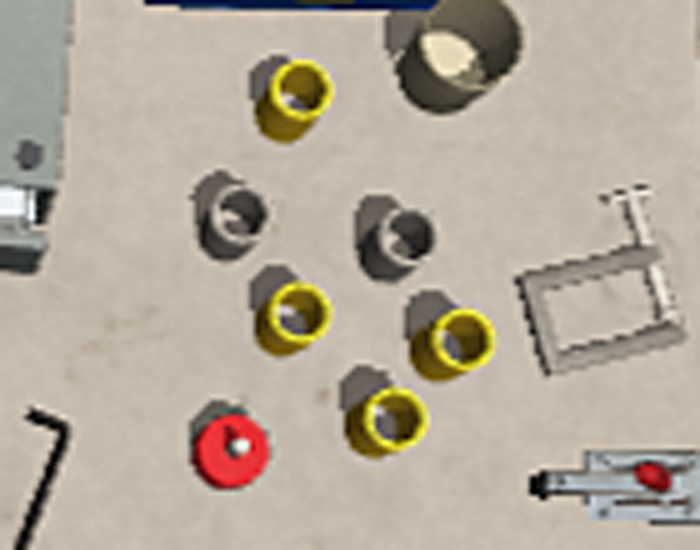

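```bash
cat >> h.py <<'E'
def c1(x,y): return 225+(x+.5)/5-.5,110+(y+.5)/5-.5
def c2(x,y): return 340+(x+.5)/5-.5,135+(y+.5)/5-.5
def cab(p,inv=False):
    pass
E
python3 - <<'E'
from h import *
T=cam("top")
C=[ray(T,*c1(*p),.115) for p in [(238,42),(650,75),(633,312),(218,278)]]
for c in C: print("corner",c.round(4))
fl,fr=C[3],C[2]; print("front mid",((fl+fr)/2).round(4), "back mid",((C[0]+C[1])/2).round(4))
y=fl-fr; print("yaw from front",np.arctan2(-y[0],y[1]),"back",np.arctan2(-(C[0]-C[1])[0],(C[0]-C[1])[1]),"len",np.linalg.norm(y))
x=(C[0]+C[1]-C[2]-C[3])/2; print("yaw x",np.arctan2(x[1],x[0]),np.linalg.norm(x))
for n,p,z in [("handle front",(414,417),.1),("handle at panel",(414,368),.1),("lever tip",(33,350),.07),("lever root",(68,335),.07),("gear tl",(108,173),.096),("gear tr",(182,177),.096),("gear br",(177,255),.096),("gear bl",(104,250),.096),("mot near",(118,500),.09),("mot far",(137,258),.09),("pad front",(72,297),.08),("pad rear",(75,480),.08)]:
    print(n,ray(T,*c1(*p),z).round(4))
for n,p,z in [("s0",(237,215),.068),("s1",(407,237),.068),("y1",(302,90),.068),("y2",(298,314),.068),("y3",(463,340),.068),("y4",(396,418),.068),("saw",(231,450),.045),("cupTop",(470,45),.086),("clampL",(545,370),.016)]:
    print(n,ray(T,*c2(*p),z).round(4))
E
```

```text
corner [0.7756 0.1621 0.115 ]
corner [ 0.7571 -0.1056  0.115 ]
corner [ 0.5996 -0.0944  0.115 ]
corner [0.6184 0.1701 0.115 ]
front mid [0.609  0.0378 0.115 ] back mid [0.7664 0.0283 0.115 ]
yaw from front -0.07104825942222544 back -0.06900179931026824 len 0.26519514664267524
yaw x -0.06079236627729683 0.1576905297128638
handle front [0.5327 0.0444 0.1   ]
handle at panel [0.5645 0.0449 0.1   ]
lever tip [0.5794 0.2957 0.07  ]
lever root [0.5897 0.2732 0.07  ]
gear tl [0.6922 0.2464 0.096 ]
gear tr [0.6902 0.1982 0.096 ]
gear br [0.6379 0.1996 0.096 ]
gear bl [0.6407 0.2469 0.096 ]
mot near [0.4784 0.2326 0.09  ]
mot far [0.6371 0.2265 0.09  ]
pad front [0.6129 0.2696 0.08  ]
pad rear [0.4923 0.2625 0.08  ]
s0 [ 0.5928 -0.2165  0.068 ]
s1 [ 0.5794 -0.3288  0.068 ]
y1 [ 0.6785 -0.2612  0.068 ]
y2 [ 0.527  -0.2556  0.068 ]
y3 [ 0.511  -0.3636  0.068 ]
y4 [ 0.4592 -0.3182  0.068 ]
saw [ 0.4393 -0.2141  0.045 ]
cupTop [ 0.7057 -0.3695  0.086 ]
clampL [ 0.4988 -0.4338  0.016 ]
```

play_rows([
  {"fingers": 85, "dx": 17, "dy": -38, "dz": 0, "roll": 0.08},
  {"fingers": 85, "dx": 34, "dy": -76, "dz": 0, "roll": 0.16},
  {"fingers": 85, "dx": 51, "dy": -114, "dz": 0, "roll": 0.24},
  {"fingers": 85, "dx": 68, "dy": -152, "dz": 0, "roll": 0.32},
  {"fingers": 85, "dx": 85, "dy": -190, "dz": 0, "roll": 0.38},
])

```text
clock: 0.52
eef_pos: [0.3772, 0.4165, 0.2022]
tool_rot: [0.032, 0.999, -0.0, -0.0]
ft_force: [-0.1, -0.1, -0.1]
finger_gap: 0.0849
finger_force: 0.0
```

play_rows([
  {"fingers": 85, "dx": 17, "dy": -38},
  {"fingers": 85, "dx": 34, "dy": -76},
  {"fingers": 85, "dx": 51, "dy": -114},
  {"fingers": 85, "dx": 68, "dy": -152},
  {"fingers": 85, "dx": 85, "dy": -190},
])

```text
schema error: expected keys fingers, dx, dy, dz, roll
```

play_rows([
  {"fingers": 85, "dx": 17, "dy": -37},
  {"fingers": 85, "dx": 34, "dy": -74},
  {"fingers": 85, "dx": 51, "dy": -111},
  {"fingers": 85, "dx": 68, "dy": -148},
  {"fingers": 85, "dx": 87, "dy": -186},
])

```text
schema error: expected keys fingers, dx, dy, dz, roll
```

play_rows([
  {"fingers": 60},
  {"fingers": 60},
  {"fingers": 60},
  {"fingers": 60},
])

```text
schema error: expected keys fingers, dx, dy, dz, roll
```

```bash
python3 - <<'E'
from h import *
im=bot.snapshot("wrist"); cv2.imwrite("pics/w1.png",im); K,T=cam("wrist"); print(K.round(1).tolist(),T.round(3).tolist())
im=bot.snapshot("top"); 
cv2.imwrite("pics/top1.png",cv2.resize(im[130:250,225:475],None,fx=3,fy=3,interpolation=cv2.INTER_CUBIC))
E
```

```text
[[327.2, 0.0, 317.2], [0.0, 327.2, 197.5], [0.0, 0.0, 1.0]] [[0.066, 0.955, 0.289, 0.308], [0.998, -0.062, -0.023, 0.416], [-0.004, 0.29, -0.957, 0.374], [0.0, 0.0, 0.0, 1.0]]
```

View pics/w1.png

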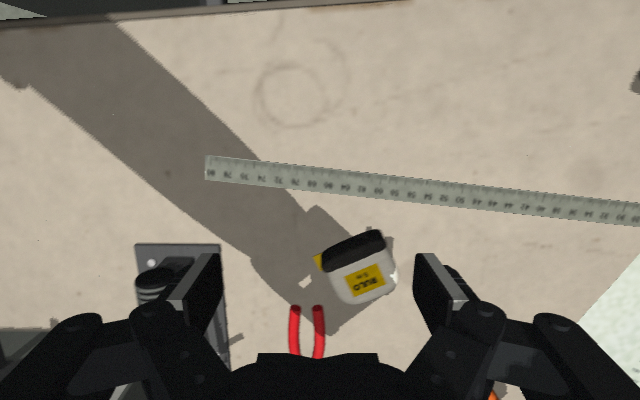

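All five keys are needed in every row. The wrist picture shows the tape measure at (358,268) and the motor foot at (180,300); I'll carry on to the handle.

play_rows([
  {"fingers": 85, "dx": 17, "dy": -38, "dz": 0, "roll": 0},
  {"fingers": 85, "dx": 34, "dy": -76, "dz": 0, "roll": 0},
  {"fingers": 85, "dx": 51, "dy": -114, "dz": 0, "roll": 0},
  {"fingers": 85, "dx": 68, "dy": -152, "dz": 0, "roll": 0},
  {"fingers": 85, "dx": 85, "dy": -190, "dz": 0, "roll": 0},
])

```text
clock: 1.03
eef_pos: [0.4623, 0.2272, 0.2026]
tool_rot: [0.034, 0.999, 0.0, -0.0]
ft_force: [1.3, 0.1, 0.5]
finger_gap: 0.0852
finger_force: 0.0
```

play_rows([
  {"fingers": 60, "dx": 17, "dy": -37, "dz": 0, "roll": 0},
  {"fingers": 60, "dx": 34, "dy": -74, "dz": 0, "roll": 0},
  {"fingers": 60, "dx": 51, "dy": -111, "dz": 0, "roll": 0},
  {"fingers": 60, "dx": 68, "dy": -148, "dz": 0, "roll": 0},
  {"fingers": 60, "dx": 87, "dy": -186, "dz": 0, "roll": 0},
])

```text
clock: 1.45
eef_pos: [0.5491, 0.0419, 0.2025]
tool_rot: [0.034, 0.999, 0.0, -0.0]
ft_force: [0.6, 0.3, -0.4]
finger_gap: 0.06
finger_force: 0.0
```

play_rows([
  {"fingers": 60, "dx": 0, "dy": 0, "dz": 0, "roll": 0},
  {"fingers": 60, "dx": 0, "dy": 0, "dz": 0, "roll": 0},
  {"fingers": 60, "dx": 0, "dy": 0, "dz": 0, "roll": 0},
])

```text
clock: 1.7
eef_pos: [0.5485, 0.0437, 0.2022]
tool_rot: [0.034, 0.999, 0.0, -0.001]
ft_force: [-0.5, -0.9, -0.4]
finger_gap: 0.06
finger_force: 0.0
```

```bash
python3 - <<'E'
from h import *
im=bot.snapshot("wrist"); cv2.imwrite("pics/w2.png",im); KT=cam("wrist")
print(KT[1].round(3).tolist(), proj(KT,[.549,.042,.1]), proj(KT,[.533,.0432,.1]), proj(KT,[.5957,.2845,.07]))
E
```

```text
[[0.067, 0.956, 0.287, 0.476], [0.998, -0.065, -0.017, 0.048], [0.002, 0.287, -0.958, 0.375], [0.0, 0.0, 0.0, 1.0]] [315.06561801 186.97857921] [315.18042667 168.80871454] [564.29708245 208.88930195]
```

View pics/w2.png

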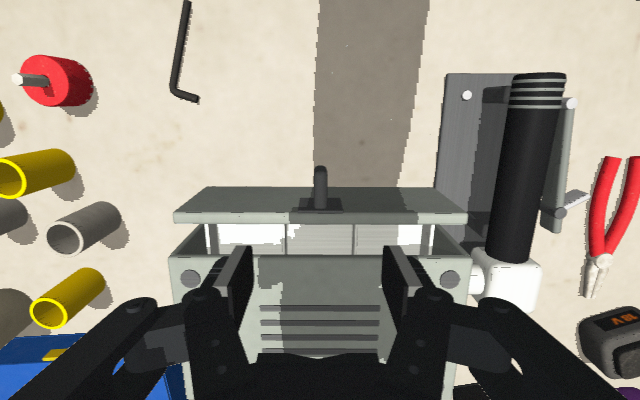

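The fin's tip is at (320,167) and its root at (321,207), so the handle is about 2–3 mm left of my estimate. Next is to descend and pinch it.

play_rows([
  {"fingers": 60, "dx": 0, "dy": 2, "dz": -35, "roll": 0},
  {"fingers": 60, "dx": 0, "dy": 2, "dz": -70, "roll": 0},
  {"fingers": 60, "dx": 0, "dy": 2, "dz": -100, "roll": 0},
  {"fingers": 60, "dx": 0, "dy": 2, "dz": -120, "roll": 0},
  {"fingers": 60, "dx": 0, "dy": 2, "dz": -132, "roll": 0},
])

```text
clock: 2.17
eef_pos: [0.546, 0.0473, 0.0675]
tool_rot: [0.033, 0.999, 0.0, -0.003]
ft_force: [-0.3, 0.4, -0.4]
finger_gap: 0.0601
finger_force: 0.0
```

play_rows([
  {"fingers": 0, "dx": 0, "dy": 0, "dz": 0, "roll": 0},
  {"fingers": 0, "dx": 0, "dy": 0, "dz": 0, "roll": 0},
  {"fingers": 0, "dx": 0, "dy": 0, "dz": 0, "roll": 0},
  {"fingers": 0, "dx": 0, "dy": 0, "dz": 0, "roll": 0},
  {"fingers": 0, "dx": 0, "dy": 0, "dz": 0, "roll": 0},
])

```text
clock: 2.58
eef_pos: [0.5502, 0.0452, 0.0727]
tool_rot: [0.034, 0.999, -0.0, 0.002]
ft_force: [0.1, 0.1, 0.3]
finger_gap: 0.0004
finger_force: 0.0
```

play_rows([
  {"fingers": 0, "dx": 0, "dy": 0, "dz": 0, "roll": 0},
  {"fingers": 0, "dx": 0, "dy": 0, "dz": 0, "roll": 0},
  {"fingers": 0, "dx": 0, "dy": 0, "dz": 0, "roll": 0},
  {"fingers": 0, "dx": 0, "dy": 0, "dz": 0, "roll": 0},
])

```text
clock: 2.92
eef_pos: [0.5493, 0.0451, 0.0716]
tool_rot: [0.034, 0.999, -0.0, 0.0]
ft_force: [-0.6, -0.7, 3.2]
finger_gap: 0.0001
finger_force: 1.5
```

```bash
python3 - <<'E'
from h import *
im=bot.snapshot("wrist"); t=bot.snapshot("top"); 
a=cv2.resize(im[100:400,130:510],None,fx=1.5,fy=1.5)
b=cv2.resize(t[130:220,240:360],None,fx=3,fy=3,interpolation=cv2.INTER_CUBIC)
c=np.zeros((450,570+360,3),np.uint8); c[:,:570]=a[:450,:570]; c[:270,570:]=b
cv2.imwrite("pics/w3.png",cv2.resize(c,(800,387))); print(bot.get_obs()["eef_pos"])
E
```

```text
[0.54934398 0.04505766 0.07156404]
```

View pics/w3.png

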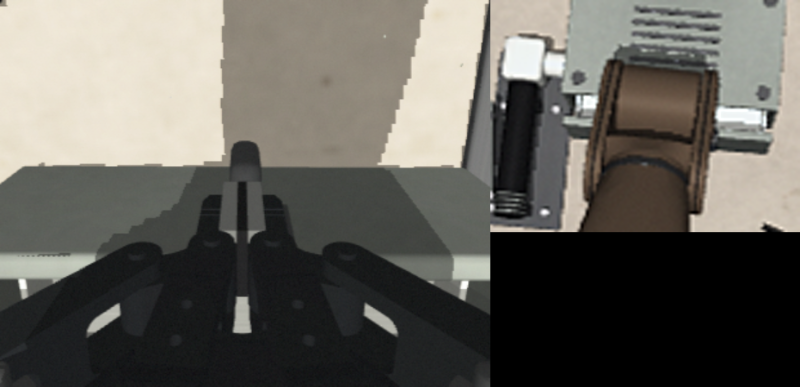

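```bash
python3 - <<'E'
from h import *
KT=cam("wrist"); print(KT[1][:3,3])
for z in (.06,.07,.08,.09,.1): print(z, proj(KT,[.5325,.045,z]).round(1), ray(KT,320,212,z).round(4), ray((KT[0],np.array([[0.067,0.956,0.287,0.476],[0.998,-0.065,-0.017,0.048],[0.002,0.287,-0.958,0.375],[0,0,0,1]])),320,167,z).round(4))
o=bot.get_obs(); print(proj(KT,o["eef_pos"]), proj(KT,o["eef_pos"]+[0,0,.019]), o["finger_gap"],o["finger_force"],o["ft_force"],o["tau"])
im=bot.snapshot("wrist"); cv2.imwrite("pics/w4.png",cv2.resize(im[190:340,250:400],None,fx=4,fy=4,interpolation=cv2.INTER_CUBIC))
E
```

```text
[0.47707502 0.04908136 0.24371875]
0.06 [316.2 197.5] [0.5416 0.0466 0.06  ] [0.5395 0.0472 0.06  ]
0.07 [316.2 202.7] [0.5381 0.0468 0.07  ] [0.5375 0.0472 0.07  ]
0.08 [316.2 208.5] [0.5346 0.0469 0.08  ] [0.5354 0.0473 0.08  ]
0.09 [316.1 215. ] [0.5311 0.047  0.09  ] [0.5334 0.0473 0.09  ]
0.1 [316.1 222.2] [0.5276 0.0472 0.1   ] [0.5314 0.0473 0.1   ]
[318.31590487 231.76876785] [318.49074544 246.2263447 ] -0.00014686071807497555 2.0290111005306244 [-0.88085668  0.44168239  4.98450433] [-3.70175194e-02 -2.98073691e+01 -2.39262003e+01  1.42504665e-02
 -2.01782640e-01  2.66614561e-04]
```

View pics/w4.png

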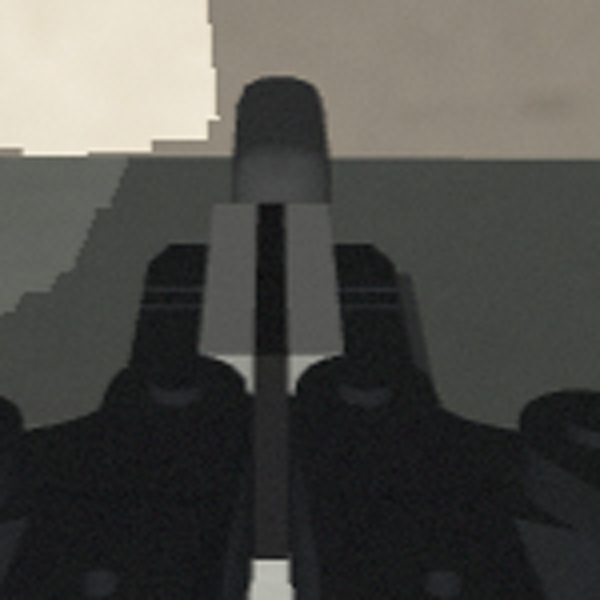

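```bash
python3 - <<'E'
from h import *
KT=cam("wrist"); e=bot.get_obs()["eef_pos"]
for h in (0,.01,.02,.03,.04,.05): print(h,[proj(KT,e+[dx,0,h]).round(0).tolist() for dx in (-.011,0,.011)])
print(np.array(bot.calibration("wrist")["T_tool_cam"]).round(3).tolist(), bot.hold_point_z)
# measured size check in top view: shell-known geometry
T=cam("top")
for z in (.06,.08,.1,.115):
    C=[ray(T,*c1(*p),z) for p in [(238,42),(650,75),(633,312),(218,278)]]
    print(z,[round(np.linalg.norm(C[i]-C[(i+1)%4]),4) for i in range(4)])
E
```

```text
0 [[317.0, 214.0], [318.0, 232.0], [320.0, 249.0]]
0.01 [[317.0, 220.0], [318.0, 239.0], [320.0, 257.0]]
0.02 [[317.0, 227.0], [318.0, 247.0], [320.0, 266.0]]
0.03 [[317.0, 235.0], [319.0, 256.0], [320.0, 276.0]]
0.04 [[317.0, 244.0], [319.0, 266.0], [320.0, 288.0]]
0.05 [[317.0, 254.0], [319.0, 278.0], [321.0, 301.0]]
[[0.0, -0.957, -0.289, 0.072], [1.0, -0.0, 0.002, -0.001], [-0.002, -0.289, 0.957, -0.172], [0.0, 0.0, 0.0, 1.0]] 0.0187
0.06 [np.float64(0.2803), np.float64(0.165), np.float64(0.277), np.float64(0.1644)]
0.08 [np.float64(0.2759), np.float64(0.1624), np.float64(0.2727), np.float64(0.1619)]
0.1 [np.float64(0.2716), np.float64(0.1599), np.float64(0.2684), np.float64(0.1593)]
0.115 [np.float64(0.2683), np.float64(0.158), np.float64(0.2652), np.float64(0.1574)]
```

The shut fingers sit on top of the fin: the tips are at crop (270,205), and the image puts them about 28 mm above the reported TCP. I'll raise, open, go lower and close again.

play_rows([
  {"fingers": 60, "dx": 2, "dy": 2, "dz": 10, "roll": 0},
  {"fingers": 60, "dx": 2, "dy": 2, "dz": 10, "roll": 0},
  {"fingers": 60, "dx": 2, "dy": 2, "dz": 10, "roll": 0},
  {"fingers": 60, "dx": 2, "dy": 2, "dz": 10, "roll": 0},
  {"fingers": 60, "dx": 2, "dy": 2, "dz": 10, "roll": 0},
])

```text
clock: 3.48
eef_pos: [0.5505, 0.0472, 0.0804]
tool_rot: [0.034, 0.999, 0.0, -0.0]
ft_force: [-0.4, 0.0, -0.1]
finger_gap: 0.0591
finger_force: 0.0
```

play_rows([
  {"fingers": 60, "dx": 0, "dy": 0, "dz": -12, "roll": 0},
  {"fingers": 60, "dx": 0, "dy": 0, "dz": -24, "roll": 0},
  {"fingers": 60, "dx": 0, "dy": 0, "dz": -33, "roll": 0},
  {"fingers": 60, "dx": 0, "dy": 0, "dz": -33, "roll": 0},
  {"fingers": 60, "dx": 0, "dy": 0, "dz": -33, "roll": 0},
])

```text
clock: 3.9
eef_pos: [0.5496, 0.0473, 0.046]
tool_rot: [0.034, 0.999, 0.0, -0.002]
ft_force: [0.2, 1.3, -0.9]
finger_gap: 0.06
finger_force: 0.0
```

play_rows([
  {"fingers": 0, "dx": 0, "dy": 0, "dz": 0, "roll": 0},
  {"fingers": 0, "dx": 0, "dy": 0, "dz": 0, "roll": 0},
  {"fingers": 0, "dx": 0, "dy": 0, "dz": 0, "roll": 0},
  {"fingers": 0, "dx": 0, "dy": 0, "dz": 0, "roll": 0},
  {"fingers": 0, "dx": 0, "dy": 0, "dz": 0, "roll": 0},
])

```text
clock: 4.32
eef_pos: [0.5514, 0.0461, 0.0487]
tool_rot: [0.034, 0.999, -0.001, 0.001]
ft_force: [-1.3, -5.6, 1.2]
finger_gap: 0.0109
finger_force: 60.3
```

play_rows([
  {"fingers": 0, "dx": 0, "dy": 0, "dz": 0, "roll": 0},
  {"fingers": 0, "dx": 0, "dy": 0, "dz": 0, "roll": 0},
  {"fingers": 0, "dx": 0, "dy": 0, "dz": 0, "roll": 0},
])

```text
clock: 4.57
eef_pos: [0.5514, 0.0461, 0.0486]
tool_rot: [0.034, 0.999, -0.001, 0.001]
ft_force: [-0.9, -5.0, 3.5]
finger_gap: 0.0109
finger_force: 60.4
```

Gripped, with a gap of 11 mm and 60 N. Pulling the tray out.

play_rows([
  {"fingers": 0, "dx": -8, "dy": 0, "dz": 0, "roll": 0},
  {"fingers": 0, "dx": -17, "dy": 0.5, "dz": 0, "roll": 0},
  {"fingers": 0, "dx": -26, "dy": 1, "dz": 0, "roll": 0},
  {"fingers": 0, "dx": -35, "dy": 1.5, "dz": 0, "roll": 0},
  {"fingers": 0, "dx": -44, "dy": 2, "dz": 0, "roll": 0},
])

```text
clock: 4.98
eef_pos: [0.5067, 0.0494, 0.0487]
tool_rot: [0.034, 0.999, 0.0, 0.001]
ft_force: [2.6, -1.7, 3.7]
finger_gap: 0.0106
finger_force: 61.7
```

play_rows([
  {"fingers": 0, "dx": -9, "dy": 0.6, "dz": 0, "roll": 0},
  {"fingers": 0, "dx": -18, "dy": 1.2, "dz": 0, "roll": 0},
  {"fingers": 0, "dx": -26, "dy": 1.8, "dz": 0, "roll": 0},
  {"fingers": 0, "dx": -33, "dy": 2.2, "dz": 0, "roll": 0},
  {"fingers": 0, "dx": -40, "dy": 2.7, "dz": 0, "roll": 0},
])

```text
clock: 5.4
eef_pos: [0.4667, 0.0523, 0.0486]
tool_rot: [0.034, 0.999, 0.0, 0.001]
ft_force: [2.1, -1.7, 5.8]
finger_gap: 0.0106
finger_force: 61.9
```

play_rows([
  {"fingers": 0, "dx": -3, "dy": 0.2, "dz": 0, "roll": 0},
  {"fingers": 0, "dx": -6, "dy": 0.4, "dz": 0, "roll": 0},
  {"fingers": 0, "dx": -9, "dy": 0.6, "dz": 0, "roll": 0},
  {"fingers": 0, "dx": -9, "dy": 0.6, "dz": 0, "roll": 0},
])

```text
clock: 5.73
eef_pos: [0.4573, 0.053, 0.0486]
tool_rot: [0.034, 0.999, 0.0, 0.0]
ft_force: [-0.5, -1.1, 7.1]
finger_gap: 0.0112
finger_force: 62.1
```

play_rows([
  {"fingers": 0, "dx": -3, "dy": 0.2, "dz": 0, "roll": 0},
  {"fingers": 0, "dx": -5, "dy": 0.3, "dz": 0, "roll": 0},
  {"fingers": 0, "dx": -5, "dy": 0.3, "dz": 0, "roll": 0},
])

```text
clock: 5.98
eef_pos: [0.4578, 0.053, 0.0487]
tool_rot: [0.034, 0.999, 0.001, 0.008]
ft_force: [19.3, 0.3, -9.4]
finger_gap: 0.0105
finger_force: 59.6
```

play_rows([
  {"fingers": 0, "dx": -3, "dy": 0.2, "dz": 0, "roll": 0},
  {"fingers": 0, "dx": -4, "dy": 0.3, "dz": 0, "roll": 0},
  {"fingers": 0, "dx": -4, "dy": 0.3, "dz": 0, "roll": 0},
])

```text
clock: 6.23
eef_pos: [0.4579, 0.053, 0.0489]
tool_rot: [0.035, 0.999, 0.001, 0.014]
ft_force: [30.5, 0.3, -20.1]
finger_gap: 0.0105
finger_force: 58.8
```

Tray is at its stop (30 N at x=0.458). Relaxing, releasing, lifting, then a fingertip touch on empty desk to settle the tip height.

play_rows([
  {"fingers": 0, "dx": 9, "dy": 0, "dz": 0, "roll": 0},
  {"fingers": 60, "dx": 9, "dy": 0, "dz": 0, "roll": 0},
  {"fingers": 60, "dx": 9, "dy": 0, "dz": 0, "roll": 0},
  {"fingers": 60, "dx": 9, "dy": 0, "dz": 0, "roll": 0},
  {"fingers": 60, "dx": 9, "dy": 0, "dz": 0, "roll": 0},
])

```text
clock: 6.65
eef_pos: [0.4556, 0.0536, 0.0466]
tool_rot: [0.034, 0.999, 0.0, -0.002]
ft_force: [-0.5, 0.2, -0.3]
finger_gap: 0.0584
finger_force: 0.0
```

play_rows([
  {"fingers": 60, "dx": 0, "dy": 0, "dz": 30, "roll": 0},
  {"fingers": 60, "dx": 0, "dy": 0, "dz": 60, "roll": 0},
  {"fingers": 60, "dx": 0, "dy": 0, "dz": 90, "roll": 0},
  {"fingers": 0, "dx": 0, "dy": 0, "dz": 120, "roll": 0},
  {"fingers": 0, "dx": 0, "dy": 0, "dz": 150, "roll": 0},
])

```text
clock: 7.07
eef_pos: [0.4564, 0.0534, 0.1983]
tool_rot: [0.034, 0.999, 0.0, -0.001]
ft_force: [0.8, 0.2, 0.2]
finger_gap: 0.0369
finger_force: 0.0
```

play_rows([
  {"fingers": 0, "dx": 14, "dy": -38, "dz": 0, "roll": 0},
  {"fingers": 0, "dx": 28, "dy": -76, "dz": 0, "roll": 0},
  {"fingers": 0, "dx": 42, "dy": -114, "dz": 0, "roll": 0},
  {"fingers": 0, "dx": 56, "dy": -152, "dz": 0, "roll": 0},
  {"fingers": 0, "dx": 70, "dy": -190, "dz": 0, "roll": 0},
])

```text
clock: 7.48
eef_pos: [0.5272, -0.138, 0.1972]
tool_rot: [0.034, 0.999, 0.0, -0.001]
ft_force: [0.4, -0.0, 1.2]
finger_gap: -0.0003
finger_force: 0.0
```

play_rows([
  {"fingers": 0, "dx": 0, "dy": 0, "dz": -38, "roll": 0},
  {"fingers": 0, "dx": 0, "dy": 0, "dz": -76, "roll": 0},
  {"fingers": 0, "dx": 0, "dy": 0, "dz": -114, "roll": 0},
  {"fingers": 0, "dx": 0, "dy": 0, "dz": -140, "roll": 0},
  {"fingers": 0, "dx": 0, "dy": 0, "dz": -160, "roll": 0},
])

```text
clock: 7.9
eef_pos: [0.5246, -0.1354, 0.0337]
tool_rot: [0.034, 0.999, 0.001, -0.003]
ft_force: [-0.8, -0.4, -0.9]
finger_gap: 0.0001
finger_force: 0.0
```

play_rows([
  {"fingers": 0, "dx": 0, "dy": 0, "dz": -4, "roll": 0},
  {"fingers": 0, "dx": 0, "dy": 0, "dz": -8, "roll": 0},
  {"fingers": 0, "dx": 0, "dy": 0, "dz": -12, "roll": 0},
  {"fingers": 0, "dx": 0, "dy": 0, "dz": -16, "roll": 0},
  {"fingers": 0, "dx": 0, "dy": 0, "dz": -20, "roll": 0},
])

```text
clock: 8.32
eef_pos: [0.5291, -0.1374, 0.0192]
tool_rot: [0.034, 0.999, -0.001, 0.001]
ft_force: [-0.4, 0.1, 0.3]
finger_gap: 0.0001
finger_force: 0.0
```

play_rows([
  {"fingers": 0, "dx": 0, "dy": 0, "dz": -5, "roll": 0},
  {"fingers": 0, "dx": 0, "dy": 0, "dz": -10, "roll": 0},
  {"fingers": 0, "dx": 0, "dy": 0, "dz": -15, "roll": 0},
  {"fingers": 0, "dx": 0, "dy": 0, "dz": -20, "roll": 0},
  {"fingers": 0, "dx": 0, "dy": 0, "dz": -20, "roll": 0},
])

```text
clock: 8.73
eef_pos: [0.5269, -0.1365, -0.0035]
tool_rot: [0.034, 0.999, 0.0, -0.001]
ft_force: [-0.0, 0.6, 0.2]
finger_gap: 0.0002
finger_force: 0.0
```

play_rows([
  {"fingers": 0, "dx": 0, "dy": 0, "dz": -4, "roll": 0},
  {"fingers": 0, "dx": 0, "dy": 0, "dz": -4, "roll": 0},
])

```text
clock: 8.9
eef_pos: [0.5275, -0.1368, -0.0069]
tool_rot: [0.034, 0.999, 0.0, -0.0]
ft_force: [-1.3, 0.3, -0.7]
finger_gap: -0.0001
finger_force: 0.0
```

play_rows([
  {"fingers": 0, "dx": 0, "dy": 0, "dz": -4, "roll": 0},
  {"fingers": 0, "dx": 0, "dy": 0, "dz": -8, "roll": 0},
  {"fingers": 0, "dx": 0, "dy": 0, "dz": -12, "roll": 0},
  {"fingers": 0, "dx": 0, "dy": 0, "dz": -12, "roll": 0},
])

```text
clock: 9.23
eef_pos: [0.5271, -0.1366, -0.0192]
tool_rot: [0.034, 0.999, 0.0, -0.001]
ft_force: [-0.3, -0.2, -0.6]
finger_gap: -0.0001
finger_force: 0.0
```

play_rows([
  {"fingers": 0, "dx": 0, "dy": 0, "dz": -3, "roll": 0},
  {"fingers": 0, "dx": 0, "dy": 0, "dz": -6, "roll": 0},
  {"fingers": 0, "dx": 0, "dy": 0, "dz": -6, "roll": 0},
])

```text
clock: 9.48
eef_pos: [0.5274, -0.1368, -0.0248]
tool_rot: [0.034, 0.999, 0.0, -0.0]
ft_force: [-0.1, -0.5, -0.5]
finger_gap: -0.0
finger_force: 0.0
```

play_rows([
  {"fingers": 0, "dx": 0, "dy": 0, "dz": -3, "roll": 0},
  {"fingers": 0, "dx": 0, "dy": 0, "dz": -6, "roll": 0},
  {"fingers": 0, "dx": 0, "dy": 0, "dz": -6, "roll": 0},
])

```text
clock: 9.73
eef_pos: [0.5282, -0.1371, -0.0285]
tool_rot: [0.034, 0.999, 0.0, -0.001]
ft_force: [-4.9, 0.9, 10.1]
finger_gap: -0.0002
finger_force: 5.4
```

```bash
python3 - <<'E'
from h import *
KT=cam("wrist"); im=bot.snapshot("wrist"); o=bot.get_obs(); e=o["eef_pos"]; print(e,o["ft_force"])
# shells and desk check: project known estimates
for p in ([.5928,-.2165,.068],[.5928,-.2165,0],[.4393,-.2141,.066],[.609,.04,.115],[.527,-.2556,.068]): print(p,proj(KT,p).round(0))
cv2.imwrite("pics/w5.png",im)
E
```

```text
[ 0.5282151  -0.1370845  -0.02846637] [-4.10333648  1.34353169 10.13616018]
[0.5928, -0.2165, 0.068] [103. 527.]
[0.5928, -0.2165, 0] [181. 371.]
[0.4393, -0.2141, 0.066] [-60.  44.]
[0.609, 0.04, 0.115] [1193.  802.]
[0.527, -0.2556, 0.068] [-87. 382.]
```

View pics/w5.png

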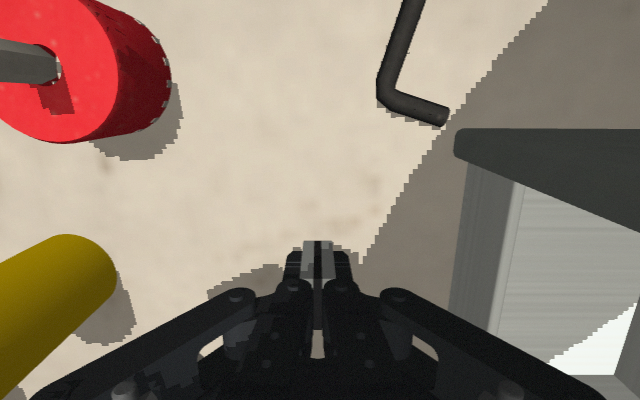

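```bash
python3 - <<'E'
from h import *
T=cam("top"); K,W=cam("wrist"); p=ray(T,*c1(637,545),.004); print("hex corner top",p)
print("wrist as is",ray((K,W),383,100,.004)); W2=W.copy(); W2[2,3]+=.028; print("wrist +28",ray((K,W2),383,100,.004))
print("tray right-front outer corner", [ray((K,w),455,140,.103).round(4).tolist() for w in (W,W2)], "expected", [.609-.132*.9977-.135*.068,.04+.132*.068-.135*.9977])
E
```

```text
hex corner top [ 0.46233483 -0.1057985   0.004     ]
wrist as is [ 0.45838833 -0.10603915  0.004     ]
wrist +28 [ 0.45881399 -0.10061133  0.004     ]
tray right-front outer corner [[0.4622, -0.1164, 0.103], [0.4663, -0.1049, 0.103]] expected [0.4681235999999999, -0.08571350000000001]
```

play_rows([
  {"fingers": 0, "dx": 0, "dy": 0, "dz": 35, "roll": 0},
  {"fingers": 65, "dx": 0, "dy": 0, "dz": 70, "roll": 0},
  {"fingers": 65, "dx": 0, "dy": 0, "dz": 105, "roll": 0},
  {"fingers": 65, "dx": 0, "dy": 0, "dz": 140, "roll": 0},
  {"fingers": 65, "dx": 0, "dy": 0, "dz": 160, "roll": 0},
])

```text
clock: 10.2
eef_pos: [0.5298, -0.1378, 0.1344]
tool_rot: [0.034, 0.999, -0.001, 0.003]
ft_force: [-0.0, -1.0, 0.0]
finger_gap: 0.0482
finger_force: 0.0
```

play_rows([
  {"fingers": 65, "dx": 20, "dy": -26, "dz": 0, "roll": 0},
  {"fingers": 65, "dx": 40, "dy": -53, "dz": 0, "roll": 0},
  {"fingers": 65, "dx": 62, "dy": -78, "dz": 0, "roll": 0},
  {"fingers": 65, "dx": 62, "dy": -78, "dz": 0, "roll": 0},
  {"fingers": 65, "dx": 62, "dy": -78, "dz": 0, "roll": 0},
])

```text
clock: 10.62
eef_pos: [0.5901, -0.216, 0.1291]
tool_rot: [0.035, 0.999, 0.0, -0.0]
ft_force: [-1.1, 1.0, -0.1]
finger_gap: 0.065
finger_force: 0.0
```

```bash
python3 - <<'E'
from h import *
T=cam("top"); im=bot.snapshot("top"); w=bot.snapshot("wrist"); cv2.imwrite("pics/w6.png",w); cv2.imwrite("pics/top2.png",im); KT=cam("wrist")
print(bot.get_obs()["eef_pos"],[(p,proj(KT,p).round(0)) for p in ([.5928,-.2165,.068],[.5794,-.3288,.068])])
E
```

```text
[ 0.58911455 -0.21427685  0.12907134] [([0.5928, -0.2165, 0.068], array([315., 205.])), ([0.5794, -0.3288, 0.068], array([163., 198.]))]
```

View pics/w6.png

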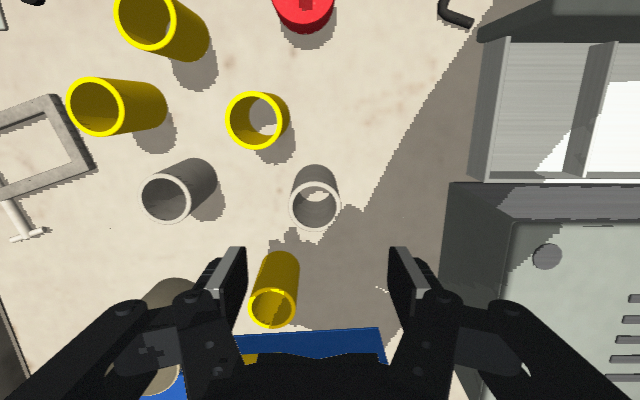

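Shell 0's rim is at (315,206) against a predicted (315,205), and shell 1's at (166,198). The camera pose is therefore right and the fingertips simply end 28 mm above the TCP. Descending on shell 0.

play_rows([
  {"fingers": 65, "dx": 4, "dy": -2, "dz": -25, "roll": 0},
  {"fingers": 65, "dx": 4, "dy": -2, "dz": -50, "roll": 0},
  {"fingers": 65, "dx": 4, "dy": -2, "dz": -80, "roll": 0},
  {"fingers": 65, "dx": 4, "dy": -2, "dz": -105, "roll": 0},
  {"fingers": 65, "dx": 4, "dy": -2, "dz": -117, "roll": 0},
])

```text
clock: 11.13
eef_pos: [0.5907, -0.2143, 0.0089]
tool_rot: [0.033, 0.999, 0.002, -0.003]
ft_force: [0.3, 0.3, -0.1]
finger_gap: 0.0648
finger_force: 0.0
```

play_rows([
  {"fingers": 20, "dx": 0, "dy": 0, "dz": 0, "roll": 0},
  {"fingers": 20, "dx": 0, "dy": 0, "dz": 0, "roll": 0},
  {"fingers": 20, "dx": 0, "dy": 0, "dz": 0, "roll": 0},
  {"fingers": 20, "dx": 0, "dy": 0, "dz": 0, "roll": 0},
  {"fingers": 20, "dx": 0, "dy": 0, "dz": 0, "roll": 0},
])

```text
clock: 11.55
eef_pos: [0.5949, -0.2174, 0.0146]
tool_rot: [0.034, 0.999, -0.001, 0.001]
ft_force: [-0.3, -0.1, -1.2]
finger_gap: 0.0382
finger_force: 60.2
```

play_rows([
  {"fingers": 20, "dx": 0, "dy": 0, "dz": 15, "roll": 0},
  {"fingers": 20, "dx": 0, "dy": 0, "dz": 40, "roll": 0},
  {"fingers": 20, "dx": 0, "dy": 0, "dz": 65, "roll": 0},
  {"fingers": 20, "dx": 0, "dy": 0, "dz": 90, "roll": 0},
  {"fingers": 20, "dx": 0, "dy": 0, "dz": 115, "roll": 0},
])

```text
clock: 11.97
eef_pos: [0.594, -0.217, 0.1299]
tool_rot: [0.034, 0.999, -0.0, 0.001]
ft_force: [0.6, 0.1, -1.3]
finger_gap: 0.0384
finger_force: 60.5
```

play_rows([
  {"fingers": 20, "dx": -11, "dy": 37, "dz": 0, "roll": 0},
  {"fingers": 20, "dx": -22, "dy": 74, "dz": 0, "roll": 0},
  {"fingers": 20, "dx": -34, "dy": 111, "dz": 0, "roll": 0},
  {"fingers": 20, "dx": -45, "dy": 148, "dz": 0, "roll": 0},
  {"fingers": 20, "dx": -56, "dy": 183, "dz": 0, "roll": 0},
])

```text
clock: 12.38
eef_pos: [0.5373, -0.0323, 0.1288]
tool_rot: [0.034, 0.999, -0.0, 0.001]
ft_force: [0.9, 0.6, -0.9]
finger_gap: 0.0386
finger_force: 60.6
```

play_rows([
  {"fingers": 20, "dx": 0, "dy": 0, "dz": 0, "roll": 0},
  {"fingers": 20, "dx": 0, "dy": 0, "dz": 0, "roll": 0},
  {"fingers": 20, "dx": 0, "dy": 0, "dz": 0, "roll": 0},
])

```text
clock: 12.63
eef_pos: [0.5385, -0.0342, 0.1288]
tool_rot: [0.034, 0.999, -0.0, 0.001]
ft_force: [-0.7, -0.1, -0.7]
finger_gap: 0.0382
finger_force: 60.7
```

```bash
python3 - <<'E'
from h import *
w=bot.snapshot("wrist"); KT=cam("wrist"); o=np.array([.609,.041,0]); R2=np.array([[.9977,.068,0],[-.068,.9977,0],[0,0,1]])
for n,p in {"panelR":(-.132,-.135,.103),"panelL":(-.132,.135,.103),"div-40":(-.066,-.04,.04),"div40":(-.066,.04,.04),"wallR":(-.066,-.12,.045),"roofR":(0,-.135,.115)}.items():
    q=proj(KT,o+R2@np.array(p)); print(n,q.round(0)); cv2.circle(w,tuple(int(v) for v in q),4,(0,0,255),1)
print(bot.get_obs()["eef_pos"],bot.get_obs()["finger_gap"]); cv2.imwrite("pics/w7.png",w)
E
```

```text
panelR [225. 108.]
panelL [687. 108.]
div-40 [367. 189.]
div40 [464. 189.]
wallR [269. 191.]
roofR [236. 314.]
[ 0.53859863 -0.0347648   0.1286346 ] 0.0387877813868763
```

View pics/w7.png

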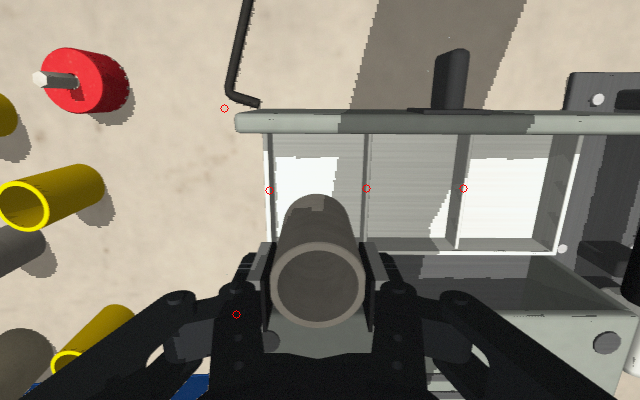

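The predicted wall (269,191) and dividers (367,189) and (464,189) match the picture, and the shell is over the right compartment. Lowering and releasing.

play_rows([
  {"fingers": 20, "dx": 2, "dy": -1, "dz": -25, "roll": 0},
  {"fingers": 20, "dx": 2, "dy": -1, "dz": -50, "roll": 0},
  {"fingers": 20, "dx": 2, "dy": -1, "dz": -72, "roll": 0},
  {"fingers": 20, "dx": 2, "dy": -1, "dz": -88, "roll": 0},
  {"fingers": 20, "dx": 2, "dy": -1, "dz": -97, "roll": 0},
])

```text
clock: 13.1
eef_pos: [0.539, -0.0363, 0.029]
tool_rot: [0.035, 0.999, 0.0, -0.002]
ft_force: [-11.2, -2.8, 55.1]
finger_gap: 0.0385
finger_force: 67.5
```

play_rows([
  {"fingers": 20, "dx": 0, "dy": 0, "dz": 0, "roll": 0},
  {"fingers": 20, "dx": 0, "dy": 0, "dz": 0, "roll": 0},
  {"fingers": 62, "dx": 0, "dy": 0, "dz": 0, "roll": 0},
  {"fingers": 62, "dx": 0, "dy": 0, "dz": 0, "roll": 0},
  {"fingers": 62, "dx": 0, "dy": 0, "dz": 0, "roll": 0},
])

```text
clock: 13.52
eef_pos: [0.5404, -0.0353, 0.0315]
tool_rot: [0.034, 0.999, -0.0, 0.001]
ft_force: [0.3, -0.4, 0.9]
finger_gap: 0.0622
finger_force: 0.0
```

play_rows([
  {"fingers": 62, "dx": 0, "dy": 0, "dz": 15, "roll": 0},
  {"fingers": 62, "dx": 0, "dy": 0, "dz": 40, "roll": 0},
  {"fingers": 62, "dx": 0, "dy": 0, "dz": 70, "roll": 0},
  {"fingers": 62, "dx": 0, "dy": 0, "dz": 100, "roll": 0},
  {"fingers": 62, "dx": 0, "dy": 0, "dz": 120, "roll": 0},
])

```text
clock: 13.93
eef_pos: [0.5412, -0.0352, 0.1545]
tool_rot: [0.034, 0.999, -0.001, 0.002]
ft_force: [0.2, 0.1, 0.8]
finger_gap: 0.0621
finger_force: 0.0
```

```bash
python3 - <<'E'
from h import *
w=bot.snapshot("wrist"); t=bot.snapshot("top"); KT=cam("wrist"); 
print(bot.get_obs()["eef_pos"]); c=np.zeros((400,800,3),np.uint8); c[:,:480]=w[:,:480]; c[:275,480:]=cv2.resize(t[135:245,345:473],(320,275)); cv2.imwrite("pics/w8.png",c)
E
```

```text
[ 0.54311638 -0.03565656  0.15637218]
```

View pics/w8.png

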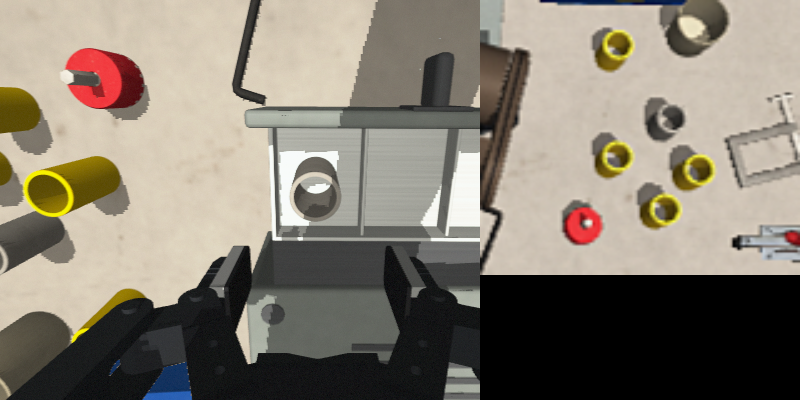

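Shell 0 stands in the right compartment at (315,190), and shell 1 is unmoved in the inset at (670,118). Going for shell 1.

play_rows([
  {"fingers": 65, "dx": 5, "dy": -37, "dz": 0, "roll": 0},
  {"fingers": 65, "dx": 10, "dy": -74, "dz": 0, "roll": 0},
  {"fingers": 65, "dx": 14, "dy": -111, "dz": 0, "roll": 0},
  {"fingers": 65, "dx": 19, "dy": -148, "dz": 0, "roll": 0},
  {"fingers": 65, "dx": 24, "dy": -185, "dz": 0, "roll": 0},
])

```text
clock: 14.45
eef_pos: [0.5632, -0.2211, 0.1494]
tool_rot: [0.034, 0.999, 0.0, -0.001]
ft_force: [0.6, 0.2, 0.2]
finger_gap: 0.0647
finger_force: 0.0
```

play_rows([
  {"fingers": 65, "dx": 5, "dy": -37, "dz": 0, "roll": 0},
  {"fingers": 65, "dx": 10, "dy": -74, "dz": 0, "roll": 0},
  {"fingers": 65, "dx": 15, "dy": -107, "dz": 0, "roll": 0},
  {"fingers": 65, "dx": 15, "dy": -107, "dz": 0, "roll": 0},
  {"fingers": 65, "dx": 15, "dy": -107, "dz": 0, "roll": 0},
])

```text
clock: 14.87
eef_pos: [0.578, -0.3281, 0.1489]
tool_rot: [0.035, 0.999, 0.001, -0.001]
ft_force: [0.1, 0.9, 0.0]
finger_gap: 0.0651
finger_force: 0.0
```

```bash
cat >> h.py <<'E'
def rim(guess):
    KT=cam("wrist"); w=bot.snapshot("wrist"); g=proj(KT,guess); x0,y0=int(g[0])-45,int(g[1])-45
    gr=cv2.cvtColor(w,cv2.COLOR_BGR2GRAY)[max(y0,0):y0+90,max(x0,0):x0+90]
    c=cv2.HoughCircles(cv2.medianBlur(gr,3),cv2.HOUGH_GRADIENT,1,20,param1=80,param2=12,minRadius=15,maxRadius=40)
    if c is None: print("none",g); return
    for q in c[0][:4]:
        u,v=q[0]+max(x0,0),q[1]+max(y0,0); print("guess px",g.round(0),"circ",u,v,q[2],ray(KT,u,v,.068).round(4))
E
python3 - <<'E'
from h import *
rim([.5794,-.3288,.068]); print(bot.get_obs()["eef_pos"])
E
```

```text
guess px [317. 195.] circ 317.5 195.5 19.9 [ 0.5802 -0.3284  0.068 ]
guess px [317. 195.] circ 318.5 174.5 16.9 [ 0.5629 -0.3264  0.068 ]
[ 0.57802619 -0.32664994  0.14904581]
```

play_rows([
  {"fingers": 65, "dx": 2, "dy": -1, "dz": -35, "roll": 0},
  {"fingers": 65, "dx": 2, "dy": -1, "dz": -70, "roll": 0},
  {"fingers": 65, "dx": 2, "dy": -1, "dz": -100, "roll": 0},
  {"fingers": 65, "dx": 2, "dy": -1, "dz": -122, "roll": 0},
  {"fingers": 65, "dx": 2, "dy": -1, "dz": -134, "roll": 0},
])

```text
clock: 15.33
eef_pos: [0.5785, -0.324, 0.0122]
tool_rot: [0.033, 0.999, 0.002, -0.003]
ft_force: [-0.3, 0.4, -0.1]
finger_gap: 0.065
finger_force: 0.0
```

play_rows([
  {"fingers": 65, "dx": 0, "dy": 0, "dz": 0, "roll": 0},
  {"fingers": 20, "dx": 0, "dy": 0, "dz": 0, "roll": 0},
  {"fingers": 20, "dx": 0, "dy": 0, "dz": 0, "roll": 0},
  {"fingers": 20, "dx": 0, "dy": 0, "dz": 0, "roll": 0},
  {"fingers": 20, "dx": 0, "dy": 0, "dz": 0, "roll": 0},
])

```text
clock: 15.75
eef_pos: [0.5825, -0.3289, 0.0196]
tool_rot: [0.034, 0.999, -0.001, 0.002]
ft_force: [0.7, -0.2, 3.1]
finger_gap: 0.0379
finger_force: 60.6
```

play_rows([
  {"fingers": 20, "dx": 0, "dy": 0, "dz": 0, "roll": 0},
  {"fingers": 20, "dx": 0, "dy": 0, "dz": 20, "roll": 0},
  {"fingers": 20, "dx": 0, "dy": 0, "dz": 55, "roll": 0},
  {"fingers": 20, "dx": 0, "dy": 0, "dz": 90, "roll": 0},
  {"fingers": 20, "dx": 0, "dy": 0, "dz": 115, "roll": 0},
])

```text
clock: 16.17
eef_pos: [0.5814, -0.3285, 0.135]
tool_rot: [0.034, 0.999, -0.001, 0.001]
ft_force: [1.2, -0.9, 0.1]
finger_gap: 0.0382
finger_force: 60.7
```

play_rows([
  {"fingers": 20, "dx": -4, "dy": 37, "dz": 3, "roll": 0},
  {"fingers": 20, "dx": -8, "dy": 74, "dz": 5, "roll": 0},
  {"fingers": 20, "dx": -12, "dy": 111, "dz": 5, "roll": 0},
  {"fingers": 20, "dx": -16, "dy": 148, "dz": 5, "roll": 0},
  {"fingers": 20, "dx": -20, "dy": 185, "dz": 5, "roll": 0},
])

```text
clock: 16.58
eef_pos: [0.56, -0.1414, 0.1368]
tool_rot: [0.034, 0.999, 0.0, -0.0]
ft_force: [0.6, 0.8, -0.8]
finger_gap: 0.0379
finger_force: 60.7
```

play_rows([
  {"fingers": 20, "dx": -4, "dy": 37, "dz": 0, "roll": 0},
  {"fingers": 20, "dx": -8, "dy": 74, "dz": 0, "roll": 0},
  {"fingers": 20, "dx": -12, "dy": 111, "dz": 0, "roll": 0},
  {"fingers": 20, "dx": -16, "dy": 150, "dz": 0, "roll": 0},
  {"fingers": 20, "dx": -18, "dy": 188, "dz": 0, "roll": 0},
])

```text
clock: 17.0
eef_pos: [0.5418, 0.0468, 0.1368]
tool_rot: [0.034, 0.999, -0.0, -0.0]
ft_force: [0.5, 0.2, -1.5]
finger_gap: 0.0375
finger_force: 60.7
```

play_rows([
  {"fingers": 20, "dx": 0, "dy": 0, "dz": 0, "roll": 0},
  {"fingers": 20, "dx": 0, "dy": 0, "dz": 0, "roll": 0},
  {"fingers": 20, "dx": 0, "dy": 0, "dz": 0, "roll": 0},
])

```text
clock: 17.25
eef_pos: [0.5428, 0.0449, 0.1369]
tool_rot: [0.034, 0.999, -0.0, 0.0]
ft_force: [0.6, -0.0, -2.2]
finger_gap: 0.038
finger_force: 60.8
```

play_rows([
  {"fingers": 20, "dx": 0, "dy": 0, "dz": -25, "roll": 0},
  {"fingers": 20, "dx": 0, "dy": 0, "dz": -50, "roll": 0},
  {"fingers": 20, "dx": 0, "dy": 0, "dz": -72, "roll": 0},
  {"fingers": 20, "dx": 0, "dy": 0, "dz": -85, "roll": 0},
  {"fingers": 20, "dx": 0, "dy": 0, "dz": -92, "roll": 0},
])

```text
clock: 17.67
eef_pos: [0.5413, 0.0434, 0.0423]
tool_rot: [0.035, 0.999, 0.0, -0.002]
ft_force: [-0.2, 0.7, -2.0]
finger_gap: 0.0381
finger_force: 60.8
```

play_rows([
  {"fingers": 20, "dx": 0, "dy": 0, "dz": -3, "roll": 0},
  {"fingers": 20, "dx": 0, "dy": 0, "dz": -6, "roll": 0},
  {"fingers": 20, "dx": 0, "dy": 0, "dz": -8, "roll": 0},
  {"fingers": 20, "dx": 0, "dy": 0, "dz": -8, "roll": 0},
])

```text
clock: 18.0
eef_pos: [0.5435, 0.0447, 0.0375]
tool_rot: [0.034, 0.999, -0.0, 0.001]
ft_force: [0.5, -0.6, -1.0]
finger_gap: 0.0383
finger_force: 60.8
```

play_rows([
  {"fingers": 20, "dx": 0, "dy": 0, "dz": -3, "roll": 0},
  {"fingers": 20, "dx": 0, "dy": 0, "dz": -3, "roll": 0},
  {"fingers": 62, "dx": 0, "dy": 0, "dz": -3, "roll": 0},
  {"fingers": 62, "dx": 0, "dy": 0, "dz": -3, "roll": 0},
  {"fingers": 62, "dx": 0, "dy": 0, "dz": -3, "roll": 0},
])

```text
clock: 18.42
eef_pos: [0.5429, 0.0452, 0.034]
tool_rot: [0.034, 0.999, 0.0, 0.0]
ft_force: [-0.9, 0.1, 0.5]
finger_gap: 0.062
finger_force: 0.0
```

play_rows([
  {"fingers": 62, "dx": 0, "dy": 0, "dz": 15, "roll": 0},
  {"fingers": 62, "dx": 0, "dy": 0, "dz": 40, "roll": 0},
  {"fingers": 62, "dx": 0, "dy": 0, "dz": 70, "roll": 0},
  {"fingers": 62, "dx": 0, "dy": 0, "dz": 100, "roll": 0},
  {"fingers": 62, "dx": 0, "dy": 0, "dz": 115, "roll": 0},
])

```text
clock: 18.83
eef_pos: [0.5447, 0.045, 0.1529]
tool_rot: [0.034, 0.999, -0.0, 0.003]
ft_force: [1.2, -0.4, 0.2]
finger_gap: 0.0619
finger_force: 0.0
```

play_rows([
  {"fingers": 40, "dx": 0, "dy": 0, "dz": 0, "roll": 0},
  {"fingers": 40, "dx": 0, "dy": 0, "dz": 0, "roll": 0},
  {"fingers": 40, "dx": 0, "dy": 0, "dz": 0, "roll": 0},
])

```text
clock: 19.08
eef_pos: [0.5417, 0.0452, 0.147]
tool_rot: [0.034, 0.999, 0.0, -0.001]
ft_force: [-0.2, 1.1, 0.5]
finger_gap: 0.04
finger_force: 0.0
```

```bash
python3 - <<'E'
from h import *
w=bot.snapshot("wrist"); t=bot.snapshot("top"); 
o=bot.get_obs(); print(o["eef_pos"],o["tool_rot"]); KT=cam("wrist"); print(proj(KT,[.5428,.0449,.084]),proj(KT,[.54,-.035,.084]))
c=np.zeros((600,800,3),np.uint8); c[:400,:640]=w; c[400:600,:]=cv2.resize(t[140:240,230:480],(800,320))[:200]; cv2.imwrite("pics/w9.png",c)
E
```

```text
[0.54134074 0.04521709 0.14636922] [ 3.39232968e-02  9.99422116e-01  1.47549002e-04 -2.14983478e-03]
[317.6143447  201.67454926] [211.58269778 205.04528064]
```

View pics/w9.png

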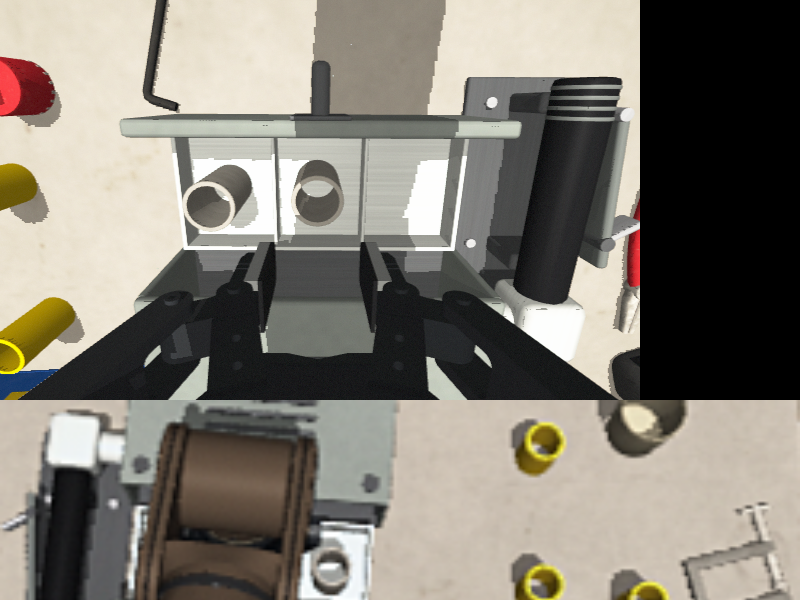

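Both shells stand in the tray, at (210,205) and (318,200). No other grey shell is on the desk. Back to the handle to pinch it and push gently.

play_rows([
  {"fingers": 50, "dx": -30, "dy": 3, "dz": 0, "roll": 0},
  {"fingers": 50, "dx": -60, "dy": 6, "dz": 0, "roll": 0},
  {"fingers": 50, "dx": -85, "dy": 8, "dz": 0, "roll": 0},
  {"fingers": 50, "dx": -85, "dy": 8, "dz": 0, "roll": 0},
  {"fingers": 50, "dx": -85, "dy": 8, "dz": 0, "roll": 0},
])

```text
clock: 19.6
eef_pos: [0.4563, 0.0533, 0.1473]
tool_rot: [0.034, 0.999, 0.0, -0.001]
ft_force: [0.2, -0.8, 0.2]
finger_gap: 0.05
finger_force: 0.0
```

play_rows([
  {"fingers": 50, "dx": 0, "dy": 0, "dz": -30, "roll": 0},
  {"fingers": 50, "dx": 0, "dy": 0, "dz": -60, "roll": 0},
  {"fingers": 50, "dx": 0, "dy": 0, "dz": -85, "roll": 0},
  {"fingers": 50, "dx": 0, "dy": 0, "dz": -98, "roll": 0},
  {"fingers": 50, "dx": 0, "dy": 0, "dz": -98, "roll": 0},
])

```text
clock: 20.02
eef_pos: [0.4554, 0.0532, 0.0467]
tool_rot: [0.034, 0.999, 0.0, -0.004]
ft_force: [-0.9, 0.1, -0.7]
finger_gap: 0.05
finger_force: 0.0
```

play_rows([
  {"fingers": 0, "dx": 0, "dy": 0, "dz": 0, "roll": 0},
  {"fingers": 0, "dx": 0, "dy": 0, "dz": 0, "roll": 0},
  {"fingers": 0, "dx": 0, "dy": 0, "dz": 0, "roll": 0},
  {"fingers": 0, "dx": 0, "dy": 0, "dz": 0, "roll": 0},
  {"fingers": 0, "dx": 0, "dy": 0, "dz": 0, "roll": 0},
])

```text
clock: 20.43
eef_pos: [0.4596, 0.0528, 0.0525]
tool_rot: [0.034, 0.999, -0.0, 0.002]
ft_force: [2.0, -0.5, 2.4]
finger_gap: 0.0108
finger_force: 60.7
```

play_rows([
  {"fingers": 0, "dx": 1, "dy": 0, "dz": 0, "roll": 0},
  {"fingers": 0, "dx": 4, "dy": -0.3, "dz": 0, "roll": 0},
  {"fingers": 0, "dx": 9, "dy": -0.6, "dz": 0, "roll": 0},
  {"fingers": 0, "dx": 14, "dy": -1, "dz": 0, "roll": 0},
  {"fingers": 0, "dx": 20, "dy": -1.4, "dz": 0, "roll": 0},
])

```text
clock: 20.85
eef_pos: [0.4788, 0.0514, 0.0525]
tool_rot: [0.034, 0.999, -0.0, 0.001]
ft_force: [-2.0, -1.3, 6.4]
finger_gap: 0.0107
finger_force: 61.2
```

play_rows([
  {"fingers": 0, "dx": 6, "dy": -0.4, "dz": 0, "roll": 0},
  {"fingers": 0, "dx": 12, "dy": -0.8, "dz": 0, "roll": 0},
  {"fingers": 0, "dx": 18, "dy": -1.2, "dz": 0, "roll": 0},
  {"fingers": 0, "dx": 24, "dy": -1.6, "dz": 0, "roll": 0},
  {"fingers": 0, "dx": 30, "dy": -2, "dz": 0, "roll": 0},
])

```text
clock: 21.27
eef_pos: [0.5089, 0.0492, 0.0525]
tool_rot: [0.034, 0.999, -0.0, 0.001]
ft_force: [-2.5, -1.8, 6.4]
finger_gap: 0.0105
finger_force: 61.2
```

play_rows([
  {"fingers": 0, "dx": 6, "dy": -0.4, "dz": 0, "roll": 0},
  {"fingers": 0, "dx": 12, "dy": -0.8, "dz": 0, "roll": 0},
  {"fingers": 0, "dx": 18, "dy": -1.2, "dz": 0, "roll": 0},
  {"fingers": 0, "dx": 24, "dy": -1.6, "dz": 0, "roll": 0},
  {"fingers": 0, "dx": 30, "dy": -2, "dz": 0, "roll": 0},
])

```text
clock: 21.68
eef_pos: [0.5388, 0.047, 0.0525]
tool_rot: [0.034, 0.999, -0.001, 0.001]
ft_force: [-1.9, -2.4, 6.9]
finger_gap: 0.0106
finger_force: 61.2
```

play_rows([
  {"fingers": 0, "dx": 6, "dy": -0.4, "dz": 0, "roll": 0},
  {"fingers": 0, "dx": 12, "dy": -0.8, "dz": 0, "roll": 0},
  {"fingers": 0, "dx": 18, "dy": -1.2, "dz": 0, "roll": 0},
  {"fingers": 0, "dx": 24, "dy": -1.6, "dz": 0, "roll": 0},
  {"fingers": 0, "dx": 30, "dy": -2, "dz": 0, "roll": 0},
])

```text
clock: 22.1
eef_pos: [0.5688, 0.0449, 0.0525]
tool_rot: [0.034, 0.999, -0.001, 0.001]
ft_force: [-2.3, -1.5, 6.0]
finger_gap: 0.0107
finger_force: 61.1
```

play_rows([
  {"fingers": 0, "dx": 3, "dy": -0.2, "dz": 0, "roll": 0},
  {"fingers": 0, "dx": 6, "dy": -0.4, "dz": 0, "roll": 0},
  {"fingers": 0, "dx": 9, "dy": -0.6, "dz": 0, "roll": 0},
  {"fingers": 0, "dx": 9, "dy": -0.6, "dz": 0, "roll": 0},
])

```text
clock: 22.43
eef_pos: [0.5738, 0.0445, 0.0525]
tool_rot: [0.034, 0.999, -0.001, -0.005]
ft_force: [-14.7, -3.9, 16.3]
finger_gap: 0.0104
finger_force: 62.5
```

play_rows([
  {"fingers": 0, "dx": 3, "dy": -0.2, "dz": 0, "roll": 0},
  {"fingers": 0, "dx": 5, "dy": -0.4, "dz": 0, "roll": 0},
  {"fingers": 0, "dx": 5, "dy": -0.4, "dz": 0, "roll": 0},
  {"fingers": 0, "dx": 5, "dy": -0.4, "dz": 0, "roll": 0},
])

```text
clock: 22.77
eef_pos: [0.5735, 0.0445, 0.0524]
tool_rot: [0.033, 0.999, -0.001, -0.012]
ft_force: [-29.0, -3.0, 25.0]
finger_gap: 0.0103
finger_force: 64.1
```

```bash
python3 - <<'E'
from h import *
w=bot.snapshot("wrist"); KT=cam("wrist"); print(bot.get_obs()["eef_pos"],bot.get_obs()["ft_force"]); cv2.imwrite("pics/w10.png",w); cv2.imwrite("pics/top3.png",bot.snapshot("top")); cv2.imwrite("pics/scene3.png",bot.snapshot("scene"))
for xc in (-.012,-.02,-.048,-.056):
  o=np.array([.609,.041,0]);q=o+np.array([xc*.9977,-.068*xc,.1]); print(xc,proj(KT,q+[0,0,.0 if xc<-.03 else .003]).round(1))
g=cv2.cvtColor(w,cv2.COLOR_BGR2GRAY).astype(int); print(g[120:330:3,200].tolist()); print(g[150:330:3,320].tolist())
E
```

```text
[0.57353944 0.04444832 0.05234175] [-28.74852546  -3.3587804   26.30337232]
-0.012 [316.1 324.8]
-0.02 [316.1 308.8]
-0.048 [316.2 246. ]
-0.056 [316.2 228. ]
[229, 227, 227, 226, 226, 227, 227, 227, 226, 227, 226, 228, 228, 227, 228, 226, 225, 224, 227, 226, 227, 227, 228, 227, 226, 224, 224, 223, 223, 224, 224, 226, 227, 226, 225, 225, 225, 226, 224, 221, 223, 89, 88, 91, 90, 90, 91, 93, 91, 94, 92, 92, 92, 93, 97, 94, 93, 94, 96, 29, 26, 24, 22, 24, 25, 24, 22, 27, 21, 29]
[134, 135, 133, 131, 129, 134, 131, 131, 131, 134, 131, 132, 137, 135, 133, 134, 133, 135, 134, 137, 134, 135, 134, 135, 134, 42, 41, 42, 41, 39, 41, 44, 57, 62, 69, 69, 71, 72, 71, 71, 70, 73, 71, 68, 70, 71, 72, 70, 70, 70, 69, 69, 69, 68, 70, 65, 41, 43, 66, 65]
```

```bash
python3 - <<'E'
from h import *
KT=cam("top"); o=np.array([.609,.041,0]); X=np.array([.9977,-.068,0]); Y=np.array([.068,.9977,0])
xs=np.arange(-.17,.021,.002)
for n in ("top0","top2","top3"):
    im=cv2.cvtColor(cv2.imread(f"pics/{n}.png"),cv2.COLOR_BGR2GRAY).astype(np.float32)
    for yc in (-.115,.105):
        P=np.array([proj(KT,o+X*x+Y*yc+[0,0,.103]) for x in xs],np.float32)
        v=cv2.remap(im,P[None,:,0],P[None,:,1],cv2.INTER_LINEAR)[0]; print(n,yc,v.round().astype(int).tolist())
E
```

```text
top0 -0.115 [186, 188, 189, 191, 191, 190, 187, 188, 189, 189, 188, 186, 188, 190, 191, 191, 190, 188, 188, 188, 189, 190, 191, 190, 190, 191, 191, 191, 191, 191, 191, 191, 191, 190, 188, 186, 186, 186, 186, 186, 186, 186, 185, 183, 182, 182, 184, 184, 184, 183, 184, 185, 187, 189, 190, 191, 188, 126, 80, 52, 51, 55, 55, 56, 56, 80, 111, 158, 168, 157, 163, 160, 135, 128, 127, 134, 164, 211, 219, 216, 214, 209, 203, 198, 180, 120, 115, 151, 159, 161, 157, 118, 58, 73, 86, 88]
top0 0.105 [187, 188, 185, 184, 184, 184, 185, 185, 184, 184, 184, 186, 188, 187, 187, 186, 185, 187, 189, 189, 189, 188, 188, 188, 190, 191, 190, 189, 188, 187, 187, 187, 187, 187, 186, 185, 184, 183, 183, 183, 186, 187, 186, 186, 186, 185, 184, 184, 185, 185, 185, 185, 184, 181, 182, 188, 190, 183, 95, 52, 57, 59, 61, 59, 62, 70, 124, 168, 174, 168, 154, 121, 109, 133, 135, 133, 146, 179, 232, 244, 247, 252, 247, 240, 239, 220, 124, 108, 161, 164, 163, 163, 163, 163, 158, 153]
top2 -0.115 [204, 207, 209, 212, 210, 211, 210, 176, 141, 114, 105, 104, 110, 112, 112, 65, 30, 35, 39, 42, 61, 79, 97, 92, 86, 86, 119
[... 1063 characters left out ...]
190, 191, 193, 195, 196, 195, 194, 193, 192, 192, 191, 192, 193, 193, 193, 194, 193, 194, 198, 187, 165, 87, 44, 54, 58, 60, 56, 56, 60, 88, 123, 162, 174, 163, 155, 139, 99, 111, 162, 169, 170, 164, 123, 60, 76, 91, 91]
top3 0.105 [38, 68, 106, 123, 130, 130, 142, 165, 179, 185, 182, 189, 198, 204, 205, 202, 199, 198, 200, 201, 201, 199, 197, 197, 198, 199, 198, 197, 196, 194, 193, 193, 194, 194, 193, 192, 192, 192, 191, 191, 193, 194, 193, 193, 193, 191, 191, 192, 192, 192, 192, 192, 192, 190, 189, 191, 192, 193, 192, 192, 192, 192, 191, 191, 192, 194, 196, 198, 199, 166, 116, 77, 57, 64, 65, 64, 61, 63, 71, 127, 181, 179, 175, 171, 125, 88, 97, 127, 174, 174, 170, 170, 170, 171, 165, 160]
```

The tray panel edge is at x_c = -0.012, which is the fully home position, and there is a firm stop. Releasing, and refining the lever geometry from w9.

play_rows([
  {"fingers": 0, "dx": -9, "dy": 0, "dz": 0, "roll": 0},
  {"fingers": 50, "dx": -9, "dy": 0, "dz": 0, "roll": 0},
  {"fingers": 50, "dx": -9, "dy": 0, "dz": 0, "roll": 0},
  {"fingers": 50, "dx": -9, "dy": 0, "dz": 0, "roll": 0},
  {"fingers": 50, "dx": -9, "dy": 0, "dz": 0, "roll": 0},
])

```text
clock: 23.33
eef_pos: [0.573, 0.0448, 0.0505]
tool_rot: [0.034, 0.999, 0.0, -0.0]
ft_force: [0.0, 0.3, 0.1]
finger_gap: 0.0501
finger_force: 0.0
```

play_rows([
  {"fingers": 50, "dx": 0, "dy": 0, "dz": 25, "roll": 0},
  {"fingers": 50, "dx": 0, "dy": 0, "dz": 50, "roll": 0},
  {"fingers": 0, "dx": 0, "dy": 0, "dz": 80, "roll": 0},
  {"fingers": 0, "dx": 0, "dy": 0, "dz": 110, "roll": 0},
  {"fingers": 0, "dx": 0, "dy": 0, "dz": 110, "roll": 0},
])

```text
clock: 23.75
eef_pos: [0.5775, 0.0444, 0.1683]
tool_rot: [0.034, 0.999, -0.0, 0.006]
ft_force: [1.1, 0.6, 1.4]
finger_gap: 0.0141
finger_force: 0.0
```

```bash
cat >> h.py <<'E'
O=np.array([.609,.041,0]); RC=np.array([[.9977,.068,0],[-.068,.9977,0],[0,0,1.]])
def tocab(p): return RC.T@(np.array(p)-O)
def tow(p): return O+RC@np.array(p)
E
python3 - <<'E'
from h import *
K=np.array(bot.calibration("wrist")["intrinsics"]); T=np.eye(4); T[:3,:3]=R.from_quat([.03392,.99942,.00015,-.00215]).as_matrix(); T[:3,3]=[.54134,.04522,.14637]
W=(K,T@np.array(bot.calibration("wrist")["T_tool_cam"])); tp=cam("top")
print("w9 hinge",tocab(ray(W,607,243,.08)),"lever out (638,222)",tocab(ray(W,638,222,.08)),"pad front end",tocab(ray(W,601,265,.082)),"pad rear screw",tocab(ray(W,626,114,.082)))
print("top tip",tocab(ray(tp,*c1(33,350),.08)),"root",tocab(ray(tp,*c1(68,335),.08)),"pad front",tocab(ray(tp,*c1(70,297),.082)),"pad rear",tocab(ray(tp,*c1(75,485),.082)))
print("gear br",tocab(ray(tp,*c1(177,255),.096)),"gear bl",tocab(ray(tp,*c1(104,250),.096)))
print(bot.get_obs()["eef_pos"])
E
```

```text
w9 hinge [-0.03056415  0.22969423  0.08      ] lever out (638,222) [-0.04838212  0.24942236  0.08      ] pad front end [-0.01218673  0.22778854  0.082     ] pad rear screw [-0.13017171  0.21621623  0.082     ]
top tip [-0.04875264  0.24963789  0.08      ] root [-0.03702649  0.22812399  0.08      ] pad front [-0.01215555  0.22918687  0.082     ] pad rear [-0.13491329  0.21228011  0.082     ]
gear br [0.01808724 0.16024539 0.096     ] gear bl [0.01757951 0.20759871 0.096     ]
[0.57750242 0.04442538 0.16831924]
```

play_rows([
  {"fingers": 0, "dx": -4, "dy": 37, "dz": 0, "roll": 0},
  {"fingers": 0, "dx": -8, "dy": 74, "dz": 0, "roll": 0},
  {"fingers": 0, "dx": -12, "dy": 111, "dz": 0, "roll": 0},
  {"fingers": 0, "dx": -16, "dy": 148, "dz": 0, "roll": 0},
  {"fingers": 0, "dx": -19, "dy": 185, "dz": 0, "roll": 0},
])

```text
clock: 24.17
eef_pos: [0.5535, 0.2314, 0.1602]
tool_rot: [0.034, 0.999, -0.0, -0.0]
ft_force: [0.1, 0.8, -0.2]
finger_gap: 0.0
finger_force: 0.0
```

play_rows([
  {"fingers": 0, "dx": -2, "dy": 33, "dz": 0, "roll": 0},
  {"fingers": 0, "dx": -4, "dy": 65, "dz": 0, "roll": 0},
  {"fingers": 0, "dx": -4, "dy": 65, "dz": 0, "roll": 0},
  {"fingers": 0, "dx": -4, "dy": 65, "dz": 0, "roll": 0},
  {"fingers": 0, "dx": -4, "dy": 65, "dz": 0, "roll": 0},
])

```text
clock: 24.58
eef_pos: [0.5497, 0.2944, 0.16]
tool_rot: [0.034, 0.999, -0.0, -0.0]
ft_force: [0.9, -0.0, 0.4]
finger_gap: 0.0002
finger_force: 0.0
```

```bash
python3 - <<'E'
from h import *
o=bot.get_obs(); print(o["eef_pos"], tocab(o["eef_pos"])); w=bot.snapshot("wrist"); cv2.imwrite("pics/w11.png",w); KT=cam("wrist")
for n,p in {"leverback":(-.048,.2505,.08),"hinge":(-.032,.2225,.08),"start":(-.072,.249,.062)}.items(): print(n,proj(KT,tow(p)).round(0))
print("tip px",proj(KT,o["eef_pos"]+[0,0,.028]))
# bright metal lever: local
q=proj(KT,tow((-.043,.242,.08))); u,v=int(q[0]),int(q[1]); g=cv2.cvtColor(w,cv2.COLOR_BGR2GRAY); print(u,v); print(g[v-16:v+18:2,u-24:u+26:2])
E
```

```text
[0.54973413 0.29443985 0.16004449] [-0.07636347  0.24882686  0.16004449]
leverback [321. 226.]
hinge [287. 243.]
start [319. 192.]
tip px [319.73241609 253.61111077]
310 231
[[ 97  96  87  61  37  45  73  74  74  76  75  70 136 136 137 136 134 136
  135 134 137 136 136 134 137]
 [ 93  97  90  71  27  61  74  76  72  74  71  68 137 140 138 137 137 136
  134 135 136 137 135 134 135]
 [ 94  97  91  76  29  66  73  74  72  72  72  69 136 138 136 138 137 109
  100 136 136 137 137 135 138]
 [ 92  98  93  77  36  64  74  76  74  72  75  69 139 138 138 129  85  82
   79  88 136 135 137 137 136]
 [ 91  98  94  80  52  57  73  77  74  73  76  69 139 131 104  82  81  83
   83  83 135 135 136 136 136]
 [ 91  98  92  80  57  57  74  73  73  73  74  71 105  84  82  82  88  86
   84  81 136 136 138 136 137]
 [ 87  95  97  86  55  54  75  77  74  71  80  84  83  81  86  87  95 121
  124 102 136 136 137 137 137]
 [ 88  95  95  87  62  52  76  76  74  82  81  82  82  85  91 119 134 146
  154 116 122 136 138 135 136]
 [ 84  95  96  90  69  51  64  78  80  82  83  85  87 115 135 144 157 141
  125 127 13
[... 159 characters left out ...]
84  96 127 137 150 149 135 123 137 137
  139 135 137 137 136 135 135]
 [ 73  92  97  92  78  58  85  93 122 136 147 153 136 125 126 136 138 138
  135 136 137 136 136 135 135]
 [ 76  91  96  94  81  69 118 137 145 154 138 129 128 135 137 138 138 137
  137 136 135 135 135 137 135]
 [ 64  84  82  59  62  69 143 152 139  83  83  84  83  86  48  21  24  34
   83  83  86  84  84 117 136]
 [ 51  72  77  72  70  57  84 134 119  86  83  84  86  84  47  19  18  31
   85  83  87  82  85 117 133]
 [ 72  76  76  74  76  72  52 128  76  84  84  82  84  84  44  22  22  30
   82  86  83  84  84 111 136]
 [ 76  75  74  72  72  70  67  94  75  85  85  85  84  84  33  16  20  24
   84  83  84  84  86 101 136]]
```

The lever tab's tip is at about (324,229), 3 px from prediction. Lowering behind it and pushing forward.

play_rows([
  {"fingers": 0, "dx": 0, "dy": 1, "dz": -35, "roll": 0},
  {"fingers": 0, "dx": 0, "dy": 1, "dz": -70, "roll": 0},
  {"fingers": 0, "dx": 0, "dy": 1, "dz": -105, "roll": 0},
  {"fingers": 0, "dx": 0, "dy": 1, "dz": -126, "roll": 0},
  {"fingers": 0, "dx": 0, "dy": 1, "dz": -126, "roll": 0},
])

```text
clock: 25.05
eef_pos: [0.5456, 0.2924, 0.0283]
tool_rot: [0.035, 0.999, -0.002, -0.006]
ft_force: [-0.2, 0.1, -0.7]
finger_gap: 0.0001
finger_force: 0.0
```

play_rows([
  {"fingers": 0, "dx": 5, "dy": -0.3, "dz": 0, "roll": 0},
  {"fingers": 0, "dx": 10, "dy": -0.7, "dz": 0, "roll": 0},
  {"fingers": 0, "dx": 15, "dy": -1, "dz": 0, "roll": 0},
  {"fingers": 0, "dx": 20, "dy": -1.4, "dz": 0, "roll": 0},
  {"fingers": 0, "dx": 25, "dy": -1.7, "dz": 0, "roll": 0},
])

```text
clock: 25.47
eef_pos: [0.5763, 0.2945, 0.0367]
tool_rot: [0.034, 0.999, 0.001, 0.001]
ft_force: [-2.0, 0.6, 0.3]
finger_gap: -0.0001
finger_force: 0.8
```

play_rows([
  {"fingers": 0, "dx": 3, "dy": -0.2, "dz": 0, "roll": 0},
  {"fingers": 0, "dx": 6, "dy": -0.4, "dz": 0, "roll": 0},
  {"fingers": 0, "dx": 9, "dy": -0.6, "dz": 0, "roll": 0},
  {"fingers": 0, "dx": 12, "dy": -0.8, "dz": 0, "roll": 0},
  {"fingers": 0, "dx": 12, "dy": -0.8, "dz": 0, "roll": 0},
])

```text
clock: 25.88
eef_pos: [0.5873, 0.2931, 0.0351]
tool_rot: [0.034, 0.999, -0.0, 0.0]
ft_force: [-2.6, 0.3, 1.9]
finger_gap: -0.0003
finger_force: 1.0
```

play_rows([
  {"fingers": 0, "dx": 2, "dy": -0.1, "dz": 0, "roll": 0},
  {"fingers": 0, "dx": 4, "dy": -0.3, "dz": 0, "roll": 0},
  {"fingers": 0, "dx": 4, "dy": -0.3, "dz": 0, "roll": 0},
])

```text
clock: 26.13
eef_pos: [0.5876, 0.2929, 0.0345]
tool_rot: [0.034, 0.999, -0.001, -0.004]
ft_force: [-9.7, 1.7, 6.7]
finger_gap: 0.0001
finger_force: 5.0
```

play_rows([
  {"fingers": 0, "dx": 2, "dy": -0.1, "dz": 0, "roll": 0},
  {"fingers": 0, "dx": 4, "dy": -0.3, "dz": 0, "roll": 0},
  {"fingers": 0, "dx": 4, "dy": -0.3, "dz": 0, "roll": 0},
])

```text
clock: 26.38
eef_pos: [0.5883, 0.2924, 0.0336]
tool_rot: [0.034, 0.999, -0.002, -0.008]
ft_force: [-16.8, -0.4, 9.6]
finger_gap: -0.0003
finger_force: 7.3
```

The lever is at its forward stop (17 N). Backing off, lifting, then going over the motor for the squeeze.

play_rows([
  {"fingers": 0, "dx": -10, "dy": 0, "dz": 0, "roll": 0},
  {"fingers": 0, "dx": -25, "dy": 2, "dz": 0, "roll": 0},
  {"fingers": 0, "dx": -25, "dy": 2, "dz": 30, "roll": 0},
  {"fingers": 0, "dx": -25, "dy": 2, "dz": 70, "roll": 0},
  {"fingers": 85, "dx": -25, "dy": 2, "dz": 110, "roll": 0},
])

```text
clock: 26.8
eef_pos: [0.5691, 0.2937, 0.144]
tool_rot: [0.034, 0.999, -0.001, -0.001]
ft_force: [0.5, -0.1, 0.5]
finger_gap: 0.0104
finger_force: 0.0
```

play_rows([
  {"fingers": 85, "dx": -8, "dy": -29, "dz": 0, "roll": 0},
  {"fingers": 85, "dx": -16, "dy": -58, "dz": 0, "roll": 0},
  {"fingers": 85, "dx": -16, "dy": -58, "dz": 0, "roll": 0},
  {"fingers": 85, "dx": -16, "dy": -58, "dz": 0, "roll": 0},
  {"fingers": 85, "dx": -16, "dy": -58, "dz": 0, "roll": 0},
])

```text
clock: 27.22
eef_pos: [0.5543, 0.2364, 0.1447]
tool_rot: [0.034, 0.999, 0.0, 0.001]
ft_force: [0.5, -0.3, -0.8]
finger_gap: 0.0717
finger_force: 0.0
```

```bash
python3 - <<'E'
from h import *
o=bot.get_obs(); print(o["eef_pos"], tocab(o["eef_pos"]),"target",tow((-.071,.191,0))); w=bot.snapshot("wrist"); KT=cam("wrist")
cv2.imwrite("pics/w12.png",w)
a=w.copy()
for p in [(-.071,.223,.082),(-.032,.2225,.082),(-.132,.21,.082),(-.071,.165,.07),(-.071,.205,.07),(-.019,.252,.08)]:
    q=proj(KT,tow(p)); print(p,q.round(0)); cv2.circle(a,tuple(int(x) for x in q),4,(0,0,255),1)
cv2.imwrite("pics/w12a.png",a)
E
```

```text
[0.55434582 0.23641369 0.14466526] [-0.06781661  0.19124775  0.14466526] target [0.5511513 0.2363887 0.       ]
(-0.071, 0.223, 0.082) [360. 195.]
(-0.032, 0.2225, 0.082) [357. 243.]
(-0.132, 0.21, 0.082) [344. 111.]
(-0.071, 0.165, 0.07) [284. 191.]
(-0.071, 0.205, 0.07) [335. 191.]
(-0.019, 0.252, 0.08) [393. 257.]
```

View pics/w12a.png

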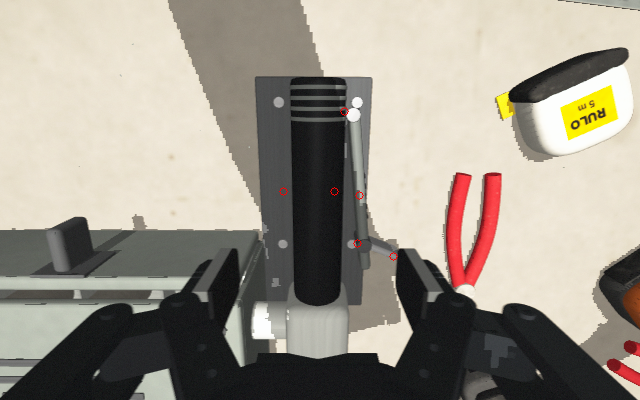

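The lever now leans forward, from (362,243) to (393,257). The motor centre is at u≈318 and the paddle's outer edge at u≈364, so I shift 5 mm left and descend to squeeze.

play_rows([
  {"fingers": 85, "dx": -3, "dy": 5, "dz": -30, "roll": 0},
  {"fingers": 85, "dx": -3, "dy": 5, "dz": -60, "roll": 0},
  {"fingers": 85, "dx": -3, "dy": 5, "dz": -85, "roll": 0},
  {"fingers": 85, "dx": -3, "dy": 5, "dz": -100, "roll": 0},
  {"fingers": 85, "dx": -3, "dy": 5, "dz": -108, "roll": 0},
])

```text
clock: 27.68
eef_pos: [0.549, 0.2419, 0.0332]
tool_rot: [0.033, 0.999, -0.001, -0.002]
ft_force: [0.1, -0.5, 0.4]
finger_gap: 0.0848
finger_force: 0.0
```

play_rows([
  {"fingers": 85, "dx": 0, "dy": 0, "dz": -6, "roll": 0},
  {"fingers": 85, "dx": 0, "dy": 0, "dz": -12, "roll": 0},
  {"fingers": 85, "dx": 0, "dy": 0, "dz": -12, "roll": 0},
  {"fingers": 85, "dx": 0, "dy": 0, "dz": -12, "roll": 0},
])

```text
clock: 28.02
eef_pos: [0.5516, 0.2419, 0.0255]
tool_rot: [0.034, 0.999, 0.0, 0.001]
ft_force: [0.1, 0.1, -0.1]
finger_gap: 0.0851
finger_force: 0.0
```

play_rows([
  {"fingers": 70, "dx": 0, "dy": 0, "dz": 0, "roll": 0},
  {"fingers": 62, "dx": 0, "dy": 0, "dz": 0, "roll": 0},
  {"fingers": 62, "dx": 0, "dy": 0, "dz": 0, "roll": 0},
])

```text
clock: 28.27
eef_pos: [0.5518, 0.2428, 0.0263]
tool_rot: [0.034, 0.999, 0.001, 0.001]
ft_force: [0.2, 2.8, 0.5]
finger_gap: 0.062
finger_force: 1.7
```

play_rows([
  {"fingers": 40, "dx": 0, "dy": 0, "dz": 0, "roll": 0},
  {"fingers": 40, "dx": 0, "dy": 0, "dz": 0, "roll": 0},
  {"fingers": 40, "dx": 0, "dy": 0, "dz": 0, "roll": 0},
  {"fingers": 40, "dx": 0, "dy": 0, "dz": 0, "roll": 0},
  {"fingers": 40, "dx": 0, "dy": 0, "dz": 0, "roll": 0},
])

```text
clock: 28.68
eef_pos: [0.5523, 0.2411, 0.0279]
tool_rot: [0.035, 0.999, -0.0, 0.001]
ft_force: [-2.8, -1.8, 10.3]
finger_gap: 0.0468
finger_force: 63.5
```

play_rows([
  {"fingers": 40, "dx": 0, "dy": 0, "dz": 0, "roll": 0},
  {"fingers": 40, "dx": 0, "dy": 0, "dz": 0, "roll": 0},
  {"fingers": 40, "dx": 0, "dy": 0, "dz": 0, "roll": 0},
  {"fingers": 40, "dx": 0, "dy": 0, "dz": 0, "roll": 0},
  {"fingers": 40, "dx": 0, "dy": 0, "dz": 0, "roll": 0},
])

```text
clock: 29.1
eef_pos: [0.5522, 0.2411, 0.0279]
tool_rot: [0.035, 0.999, -0.0, 0.001]
ft_force: [-3.3, -2.1, 9.4]
finger_gap: 0.0473
finger_force: 63.5
```

play_rows([
  {"fingers": 40, "dx": 0, "dy": 0, "dz": 0, "roll": 0},
  {"fingers": 40, "dx": 0, "dy": 0, "dz": 0, "roll": 0},
  {"fingers": 40, "dx": 0, "dy": 0, "dz": 0, "roll": 0},
  {"fingers": 40, "dx": 0, "dy": 0, "dz": 0, "roll": 0},
  {"fingers": 40, "dx": 0, "dy": 0, "dz": 0, "roll": 0},
])

```text
clock: 29.52
eef_pos: [0.5523, 0.2411, 0.0279]
tool_rot: [0.035, 0.999, -0.0, 0.001]
ft_force: [-3.4, -1.8, 10.5]
finger_gap: 0.0474
finger_force: 63.5
```

play_rows([
  {"fingers": 40, "dx": 0, "dy": 0, "dz": 0, "roll": 0},
  {"fingers": 40, "dx": 0, "dy": 0, "dz": 0, "roll": 0},
  {"fingers": 40, "dx": 0, "dy": 0, "dz": 0, "roll": 0},
  {"fingers": 40, "dx": 0, "dy": 0, "dz": 0, "roll": 0},
  {"fingers": 40, "dx": 0, "dy": 0, "dz": 0, "roll": 0},
])

```text
clock: 29.93
eef_pos: [0.5523, 0.2411, 0.0279]
tool_rot: [0.035, 0.999, -0.0, 0.001]
ft_force: [-3.6, -1.4, 10.4]
finger_gap: 0.0476
finger_force: 63.5
```

play_rows([
  {"fingers": 40, "dx": 0, "dy": 0, "dz": 0, "roll": 0},
  {"fingers": 40, "dx": 0, "dy": 0, "dz": 0, "roll": 0},
  {"fingers": 40, "dx": 0, "dy": 0, "dz": 0, "roll": 0},
  {"fingers": 40, "dx": 0, "dy": 0, "dz": 0, "roll": 0},
  {"fingers": 40, "dx": 0, "dy": 0, "dz": 0, "roll": 0},
])

```text
clock: 30.35
eef_pos: [0.5523, 0.2411, 0.0279]
tool_rot: [0.035, 0.999, -0.0, 0.001]
ft_force: [-4.0, -1.6, 10.3]
finger_gap: 0.0475
finger_force: 63.5
```

play_rows([
  {"fingers": 40, "dx": 0, "dy": 0, "dz": 0, "roll": 0},
  {"fingers": 40, "dx": 0, "dy": 0, "dz": 0, "roll": 0},
  {"fingers": 40, "dx": 0, "dy": 0, "dz": 0, "roll": 0},
  {"fingers": 40, "dx": 0, "dy": 0, "dz": 0, "roll": 0},
  {"fingers": 40, "dx": 0, "dy": 0, "dz": 0, "roll": 0},
])

```text
clock: 30.77
eef_pos: [0.5523, 0.2411, 0.0279]
tool_rot: [0.035, 0.999, -0.0, 0.001]
ft_force: [-2.9, -2.9, 10.0]
finger_gap: 0.0478
finger_force: 63.5
```

```bash
python3 - <<'E'
from h import *
KT=cam("top"); im=cv2.cvtColor(bot.snapshot("top"),cv2.COLOR_BGR2GRAY).astype(np.float32); xs=np.arange(-.05,.0,.002)
for yc in (-.115,-.09): 
    P=np.array([proj(KT,tow((x,yc,.103))) for x in xs],np.float32); print(cv2.remap(im,P[None,:,0],P[None,:,1],cv2.INTER_LINEAR)[0].round().astype(int).tolist())
E
```

```text
[192, 193, 194, 195, 196, 197, 198, 196, 136, 39, 49, 56, 57, 57, 57, 59, 74, 102, 145, 180, 169, 169, 176, 157, 132]
[194, 195, 195, 195, 195, 196, 201, 181, 150, 83, 47, 55, 59, 60, 58, 60, 67, 117, 166, 168, 165, 158, 141, 130, 152]
```

The squeeze was held for 2.5 s. The tray edge shows about 3 mm of creep since release, which is inside the tolerance but close. To be safe I'll let the paddle go, press the tray firmly home with shut fingers, and squeeze once more.

play_rows([
  {"fingers": 85, "dx": 0, "dy": 0, "dz": 0, "roll": 0},
  {"fingers": 85, "dx": 0, "dy": 0, "dz": 0, "roll": 0},
  {"fingers": 85, "dx": 0, "dy": 0, "dz": 0, "roll": 0},
  {"fingers": 85, "dx": 0, "dy": 0, "dz": 0, "roll": 0},
  {"fingers": 85, "dx": 0, "dy": 0, "dz": 0, "roll": 0},
])

```text
clock: 31.23
eef_pos: [0.5509, 0.2413, 0.0248]
tool_rot: [0.034, 0.999, -0.0, -0.0]
ft_force: [0.1, 0.4, 0.3]
finger_gap: 0.0848
finger_force: 0.0
```

play_rows([
  {"fingers": 85, "dx": 0, "dy": 0, "dz": 25, "roll": 0},
  {"fingers": 85, "dx": 0, "dy": 0, "dz": 55, "roll": 0},
  {"fingers": 85, "dx": 0, "dy": 0, "dz": 85, "roll": 0},
  {"fingers": 0, "dx": 0, "dy": 0, "dz": 115, "roll": 0},
  {"fingers": 0, "dx": 0, "dy": 0, "dz": 115, "roll": 0},
])

```text
clock: 31.65
eef_pos: [0.5554, 0.2426, 0.1479]
tool_rot: [0.034, 0.999, 0.002, 0.007]
ft_force: [0.8, 0.8, 1.7]
finger_gap: 0.0633
finger_force: 0.0
```

play_rows([
  {"fingers": 0, "dx": -10, "dy": -38, "dz": 0, "roll": 0},
  {"fingers": 0, "dx": -20, "dy": -77, "dz": 0, "roll": 0},
  {"fingers": 0, "dx": -27, "dy": -116, "dz": 0, "roll": 0},
  {"fingers": 0, "dx": -27, "dy": -155, "dz": 0, "roll": 0},
  {"fingers": 0, "dx": -27, "dy": -193, "dz": 0, "roll": 0},
])

```text
clock: 32.07
eef_pos: [0.523, 0.0469, 0.1395]
tool_rot: [0.034, 0.999, -0.0, -0.0]
ft_force: [0.9, -0.9, -0.2]
finger_gap: 0.0005
finger_force: 0.0
```

play_rows([
  {"fingers": 0, "dx": 0, "dy": 0, "dz": -30, "roll": 0},
  {"fingers": 0, "dx": 0, "dy": 0, "dz": -60, "roll": 0},
  {"fingers": 0, "dx": 0, "dy": 0, "dz": -85, "roll": 0},
  {"fingers": 0, "dx": 0, "dy": 0, "dz": -93, "roll": 0},
  {"fingers": 0, "dx": 0, "dy": 0, "dz": -93, "roll": 0},
])

```text
clock: 32.48
eef_pos: [0.5214, 0.0486, 0.044]
tool_rot: [0.034, 0.999, 0.0, -0.003]
ft_force: [0.7, -1.0, 0.3]
finger_gap: -0.0001
finger_force: 0.0
```

play_rows([
  {"fingers": 0, "dx": 6, "dy": -0.4, "dz": 0, "roll": 0},
  {"fingers": 0, "dx": 12, "dy": -0.8, "dz": 0, "roll": 0},
  {"fingers": 0, "dx": 17, "dy": -1.2, "dz": 0, "roll": 0},
  {"fingers": 0, "dx": 21, "dy": -1.4, "dz": 0, "roll": 0},
  {"fingers": 0, "dx": 24, "dy": -1.6, "dz": 0, "roll": 0},
])

```text
clock: 32.9
eef_pos: [0.549, 0.047, 0.0482]
tool_rot: [0.034, 0.999, -0.0, 0.0]
ft_force: [-6.9, 1.4, 6.1]
finger_gap: 0.0
finger_force: 4.2
```

play_rows([
  {"fingers": 0, "dx": 2, "dy": -0.2, "dz": 0, "roll": 0},
  {"fingers": 0, "dx": 4, "dy": -0.3, "dz": 0, "roll": 0},
  {"fingers": 0, "dx": 6, "dy": -0.4, "dz": 0, "roll": 0},
  {"fingers": 0, "dx": 6, "dy": -0.4, "dz": 0, "roll": 0},
])

```text
clock: 33.23
eef_pos: [0.5483, 0.047, 0.047]
tool_rot: [0.033, 0.999, -0.0, -0.008]
ft_force: [-17.9, 0.5, 14.5]
finger_gap: 0.0004
finger_force: 9.0
```

play_rows([
  {"fingers": 0, "dx": 2, "dy": -0.2, "dz": 0, "roll": 0},
  {"fingers": 0, "dx": 4, "dy": -0.3, "dz": 0, "roll": 0},
  {"fingers": 0, "dx": 4, "dy": -0.3, "dz": 0, "roll": 0},
])

```text
clock: 33.48
eef_pos: [0.5478, 0.047, 0.047]
tool_rot: [0.033, 0.999, -0.0, -0.014]
ft_force: [-30.4, -1.0, 25.1]
finger_gap: 0.0
finger_force: 15.4
```

play_rows([
  {"fingers": 0, "dx": -12, "dy": 0, "dz": 0, "roll": 0},
  {"fingers": 0, "dx": -30, "dy": 0, "dz": 10, "roll": 0},
  {"fingers": 0, "dx": -30, "dy": 0, "dz": 45, "roll": 0},
  {"fingers": 0, "dx": -30, "dy": 0, "dz": 80, "roll": 0},
  {"fingers": 0, "dx": -30, "dy": 0, "dz": 95, "roll": 0},
])

```text
clock: 33.9
eef_pos: [0.5305, 0.0462, 0.147]
tool_rot: [0.034, 0.999, -0.0, 0.004]
ft_force: [1.1, 0.2, 1.5]
finger_gap: 0.0001
finger_force: 0.0
```

play_rows([
  {"fingers": 85, "dx": 0, "dy": 38, "dz": 0, "roll": 0},
  {"fingers": 85, "dx": 0, "dy": 77, "dz": 0, "roll": 0},
  {"fingers": 85, "dx": 8, "dy": 116, "dz": 0, "roll": 0},
  {"fingers": 85, "dx": 18, "dy": 155, "dz": 0, "roll": 0},
  {"fingers": 85, "dx": 26, "dy": 194, "dz": 0, "roll": 0},
])

```text
clock: 34.32
eef_pos: [0.5546, 0.2423, 0.1425]
tool_rot: [0.034, 0.999, 0.0, 0.001]
ft_force: [-0.1, 0.4, 0.7]
finger_gap: 0.0602
finger_force: 0.0
```

play_rows([
  {"fingers": 85, "dx": 0, "dy": 0, "dz": 0, "roll": 0},
  {"fingers": 85, "dx": 0, "dy": 0, "dz": 0, "roll": 0},
  {"fingers": 85, "dx": 0, "dy": 0, "dz": 0, "roll": 0},
])

```text
clock: 34.57
eef_pos: [0.5538, 0.2403, 0.1417]
tool_rot: [0.033, 0.999, -0.0, 0.0]
ft_force: [0.6, -0.8, 0.3]
finger_gap: 0.085
finger_force: 0.0
```

```bash
python3 - <<'E'
from h import *
KT=cam("top"); im=cv2.cvtColor(bot.snapshot("top"),cv2.COLOR_BGR2GRAY).astype(np.float32); xs=np.arange(-.05,.0,.002)
for yc in (-.115,-.09): 
    P=np.array([proj(KT,tow((x,yc,.103))) for x in xs],np.float32); print(cv2.remap(im,P[None,:,0],P[None,:,1],cv2.INTER_LINEAR)[0].round().astype(int).tolist())
print(bot.get_obs()["eef_pos"])
E
```

```text
[194, 195, 196, 197, 197, 197, 197, 200, 189, 168, 89, 45, 55, 59, 61, 59, 59, 61, 91, 128, 165, 176, 166, 158, 142]
[196, 196, 197, 198, 197, 197, 201, 203, 205, 143, 93, 58, 54, 59, 61, 60, 57, 61, 77, 144, 174, 171, 166, 154, 119]
[0.5537748  0.23970221 0.14170638]
```

Tray confirmed fully home. Squeezing again.

play_rows([
  {"fingers": 85, "dx": -2, "dy": 2, "dz": -30, "roll": 0},
  {"fingers": 85, "dx": -2, "dy": 2, "dz": -60, "roll": 0},
  {"fingers": 85, "dx": -2, "dy": 2, "dz": -85, "roll": 0},
  {"fingers": 85, "dx": -2, "dy": 2, "dz": -100, "roll": 0},
  {"fingers": 85, "dx": -2, "dy": 2, "dz": -106, "roll": 0},
])

```text
clock: 35.03
eef_pos: [0.5496, 0.2401, 0.0326]
tool_rot: [0.035, 0.999, -0.001, -0.003]
ft_force: [-1.0, -0.1, -0.4]
finger_gap: 0.0853
finger_force: 0.0
```

play_rows([
  {"fingers": 85, "dx": 0, "dy": 0, "dz": -5, "roll": 0},
  {"fingers": 85, "dx": 0, "dy": 0, "dz": -10, "roll": 0},
  {"fingers": 85, "dx": 0, "dy": 0, "dz": -10, "roll": 0},
  {"fingers": 62, "dx": 0, "dy": 0, "dz": -10, "roll": 0},
  {"fingers": 62, "dx": 0, "dy": 0, "dz": -10, "roll": 0},
])

```text
clock: 35.45
eef_pos: [0.5528, 0.2424, 0.0271]
tool_rot: [0.034, 0.999, 0.0, 0.001]
ft_force: [0.0, -0.2, -0.5]
finger_gap: 0.0634
finger_force: 0.0
```

play_rows([
  {"fingers": 40, "dx": 0, "dy": 0, "dz": 0, "roll": 0},
  {"fingers": 40, "dx": 0, "dy": 0, "dz": 0, "roll": 0},
  {"fingers": 40, "dx": 0, "dy": 0, "dz": 0, "roll": 0},
  {"fingers": 40, "dx": 0, "dy": 0, "dz": 0, "roll": 0},
  {"fingers": 40, "dx": 0, "dy": 0, "dz": 0, "roll": 0},
])

```text
clock: 35.87
eef_pos: [0.5532, 0.241, 0.029]
tool_rot: [0.035, 0.999, -0.001, 0.001]
ft_force: [-3.5, -4.9, 10.7]
finger_gap: 0.0473
finger_force: 63.6
```

play_rows([
  {"fingers": 40, "dx": 0, "dy": 0, "dz": 0, "roll": 0},
  {"fingers": 40, "dx": 0, "dy": 0, "dz": 0, "roll": 0},
  {"fingers": 40, "dx": 0, "dy": 0, "dz": 0, "roll": 0},
  {"fingers": 40, "dx": 0, "dy": 0, "dz": 0, "roll": 0},
  {"fingers": 40, "dx": 0, "dy": 0, "dz": 0, "roll": 0},
])

```text
clock: 36.28
eef_pos: [0.5532, 0.241, 0.029]
tool_rot: [0.034, 0.999, -0.001, 0.001]
ft_force: [-3.2, -4.5, 10.2]
finger_gap: 0.0473
finger_force: 63.6
```

play_rows([
  {"fingers": 40, "dx": 0, "dy": 0, "dz": 0, "roll": 0},
  {"fingers": 40, "dx": 0, "dy": 0, "dz": 0, "roll": 0},
  {"fingers": 40, "dx": 0, "dy": 0, "dz": 0, "roll": 0},
  {"fingers": 40, "dx": 0, "dy": 0, "dz": 0, "roll": 0},
  {"fingers": 40, "dx": 0, "dy": 0, "dz": 0, "roll": 0},
])

```text
clock: 36.7
eef_pos: [0.5532, 0.241, 0.029]
tool_rot: [0.035, 0.999, -0.001, 0.001]
ft_force: [-3.5, -5.5, 10.4]
finger_gap: 0.0474
finger_force: 63.6
```

play_rows([
  {"fingers": 40, "dx": 0, "dy": 0, "dz": 0, "roll": 0},
  {"fingers": 40, "dx": 0, "dy": 0, "dz": 0, "roll": 0},
  {"fingers": 40, "dx": 0, "dy": 0, "dz": 0, "roll": 0},
  {"fingers": 40, "dx": 0, "dy": 0, "dz": 0, "roll": 0},
  {"fingers": 40, "dx": 0, "dy": 0, "dz": 0, "roll": 0},
])

```text
clock: 37.12
eef_pos: [0.5532, 0.241, 0.029]
tool_rot: [0.035, 0.999, -0.001, 0.001]
ft_force: [-4.5, -5.3, 9.9]
finger_gap: 0.0474
finger_force: 63.6
```

play_rows([
  {"fingers": 40, "dx": 0, "dy": 0, "dz": 0, "roll": 0},
  {"fingers": 40, "dx": 0, "dy": 0, "dz": 0, "roll": 0},
  {"fingers": 40, "dx": 0, "dy": 0, "dz": 0, "roll": 0},
  {"fingers": 40, "dx": 0, "dy": 0, "dz": 0, "roll": 0},
  {"fingers": 40, "dx": 0, "dy": 0, "dz": 0, "roll": 0},
])

```text
clock: 37.53
eef_pos: [0.5531, 0.241, 0.029]
tool_rot: [0.035, 0.999, -0.001, 0.001]
ft_force: [-2.8, -4.8, 10.2]
finger_gap: 0.0471
finger_force: 63.6
```

play_rows([
  {"fingers": 40, "dx": 0, "dy": 0, "dz": 0, "roll": 0},
  {"fingers": 40, "dx": 0, "dy": 0, "dz": 0, "roll": 0},
  {"fingers": 40, "dx": 0, "dy": 0, "dz": 0, "roll": 0},
  {"fingers": 40, "dx": 0, "dy": 0, "dz": 0, "roll": 0},
  {"fingers": 40, "dx": 0, "dy": 0, "dz": 0, "roll": 0},
])

```text
clock: 37.95
eef_pos: [0.5532, 0.241, 0.029]
tool_rot: [0.035, 0.999, -0.001, 0.001]
ft_force: [-3.6, -5.8, 10.3]
finger_gap: 0.0468
finger_force: 63.6
```

play_rows([
  {"fingers": 85, "dx": 0, "dy": 0, "dz": 0, "roll": 0},
  {"fingers": 85, "dx": 0, "dy": 0, "dz": 0, "roll": 0},
  {"fingers": 85, "dx": 0, "dy": 0, "dz": 0, "roll": 0},
  {"fingers": 85, "dx": 0, "dy": 0, "dz": 0, "roll": 0},
  {"fingers": 85, "dx": 0, "dy": 0, "dz": 0, "roll": 0},
])

```text
clock: 38.37
eef_pos: [0.552, 0.2422, 0.0258]
tool_rot: [0.034, 0.999, -0.0, 0.0]
ft_force: [0.4, 0.5, -0.6]
finger_gap: 0.0848
finger_force: 0.0
```

play_rows([
  {"fingers": 85, "dx": 0, "dy": 0, "dz": 25, "roll": 0},
  {"fingers": 85, "dx": 0, "dy": 0, "dz": 55, "roll": 0},
  {"fingers": 85, "dx": 0, "dy": 0, "dz": 85, "roll": 0},
  {"fingers": 0, "dx": 0, "dy": 0, "dz": 120, "roll": 0},
  {"fingers": 0, "dx": 0, "dy": 0, "dz": 120, "roll": 0},
])

```text
clock: 38.78
eef_pos: [0.5568, 0.2435, 0.1548]
tool_rot: [0.034, 0.999, 0.002, 0.007]
ft_force: [1.1, 1.5, 1.6]
finger_gap: 0.0633
finger_force: 0.0
```

play_rows([
  {"fingers": 0, "dx": 30, "dy": 20, "dz": 0, "roll": 0},
  {"fingers": 0, "dx": 60, "dy": 40, "dz": 0, "roll": 0},
  {"fingers": 0, "dx": 85, "dy": 52, "dz": 0, "roll": 0},
  {"fingers": 0, "dx": 85, "dy": 52, "dz": 0, "roll": 0},
  {"fingers": 0, "dx": 85, "dy": 52, "dz": 0, "roll": 0},
])

```text
clock: 39.2
eef_pos: [0.6374, 0.2945, 0.1448]
tool_rot: [0.034, 0.999, -0.0, -0.001]
ft_force: [-0.5, -0.0, 0.7]
finger_gap: 0.0007
finger_force: 0.0
```

```bash
python3 - <<'E'
from h import *
o=bot.get_obs(); print(o["eef_pos"], tocab(o["eef_pos"]),"target",tow((.010,.253,0))); w=bot.snapshot("wrist"); KT=cam("wrist"); cv2.imwrite("pics/w13.png",w)
g=cv2.cvtColor(w,cv2.COLOR_BGR2GRAY)
for p in [(-.019,.258,.08),(-.032,.2287,.08)]: print(p,proj(KT,tow(p)).round(0))
u,v=[int(x) for x in proj(KT,tow((-.025,.245,.08)))]; print(u,v); print(g[v-20:v+22:2,u-30:u+32:2])
E
```

```text
[0.63740405 0.29449062 0.1447614 ] [0.01110136 0.25483907 0.1447614 ] target [0.636181  0.2927381 0.       ]
(-0.019, 0.258, 0.08) [323. 160.]
(-0.032, 0.2287, 0.08) [282. 142.]
305 152
[[ 96 100  98  85  63  52  79  79  79  78  75  77  77  85 141 142 143 142
  139 138 137 140 138 138 138 175 231 231 229 227 226]
 [ 96 100  98  85  66  52  65  78  76  78  75  76  75  86 142 141 144 140
  138 138 139 139 139 139 138 139 174 230 230 227 225]
 [ 95  78  69  69  66  53  44  64  77  77  77  76  77  85 141 142 141 141
  138 139 138 138 140 140 139 138 175 232 230 228 227]
 [ 79  81  79  82  74  43  41  48  78  78  76  77  73  87 142 142 143 141
  140 141 139 138 140 141 141 139 160 230 231 230 229]
 [ 82  82  82  82  80  73  40  44  78  76  75  77  76  87 142 141 141 143
  141 139 139 139 140 140 141 140 141 139 230 230 229]
 [ 79  78  79  78  78  77  51  74  85  83  79  77  75  88 142 142 143 142
  142 142 138 140 139 140 139 140 141 139 229 230 231]
 [ 78  79  80  82  79  78  77 125 102  86  85  86  80  88 143 140 144 141
  141 142 142 141 139 137 139 137 142 137 229 230 231]
 [ 80  80  
[... 1095 characters left out ...]
  141 137 107 117 119 140 138 139 139 140 139 139 177]
 [ 78  75  95  99  98  87  68  53  77  77  76  77  74  78 140 140 139 142
  143 143 143 142 140 139 137 138 142 140 139 135 176]
 [ 77  81  93  99 100  86  70  62 140  77  76  76  75  78 140 140 139 143
  141 142 141 139 141 138 137 139 138 141 140 139 176]
 [ 77  77  93  99  99  88  74  96 140  77  77  76  73  76 138 139 139 141
  142 146 144 142 140 140 138 137 139 137 137 140 139]
 [ 78  73  91  99 100  91  75 143 126  72  76  77  74  78 138 140 138 140
  141 141 140 140 138 139 140 138 136 138 138 141 140]
 [ 78  76  67  86  86  80 115 103  77  77  73  76  74  80 140 141 138 139
  139 140 139 137 140 136 140 137 137 139 140 140 141]]
```

The lever tip is at about (321,158), forward as predicted. Lowering ahead of it and pushing back.

play_rows([
  {"fingers": 0, "dx": 0, "dy": -1, "dz": -35, "roll": 0},
  {"fingers": 0, "dx": 0, "dy": -1, "dz": -70, "roll": 0},
  {"fingers": 0, "dx": 0, "dy": -1, "dz": -95, "roll": 0},
  {"fingers": 0, "dx": 0, "dy": -1, "dz": -108, "roll": 0},
  {"fingers": 0, "dx": 0, "dy": -1, "dz": -110, "roll": 0},
])

```text
clock: 39.67
eef_pos: [0.6335, 0.2921, 0.0319]
tool_rot: [0.034, 0.999, -0.001, -0.003]
ft_force: [0.3, 0.1, -0.6]
finger_gap: -0.0
finger_force: 0.0
```

play_rows([
  {"fingers": 0, "dx": -5, "dy": 0.3, "dz": 0, "roll": 0},
  {"fingers": 0, "dx": -10, "dy": 0.7, "dz": 0, "roll": 0},
  {"fingers": 0, "dx": -15, "dy": 1, "dz": 0, "roll": 0},
  {"fingers": 0, "dx": -20, "dy": 1.4, "dz": 0, "roll": 0},
  {"fingers": 0, "dx": -25, "dy": 1.7, "dz": 0, "roll": 0},
])

```text
clock: 40.08
eef_pos: [0.6134, 0.296, 0.0384]
tool_rot: [0.034, 0.999, 0.001, 0.003]
ft_force: [1.9, 1.8, 1.6]
finger_gap: 0.0
finger_force: 1.0
```

play_rows([
  {"fingers": 0, "dx": -3, "dy": 0.2, "dz": 0, "roll": 0},
  {"fingers": 0, "dx": -6, "dy": 0.4, "dz": 0, "roll": 0},
  {"fingers": 0, "dx": -9, "dy": 0.6, "dz": 0, "roll": 0},
  {"fingers": 0, "dx": -12, "dy": 0.8, "dz": 0, "roll": 0},
  {"fingers": 0, "dx": -12, "dy": 0.8, "dz": 0, "roll": 0},
])

```text
clock: 40.5
eef_pos: [0.5995, 0.2957, 0.036]
tool_rot: [0.034, 0.999, -0.0, -0.0]
ft_force: [1.3, -0.3, 1.5]
finger_gap: 0.0001
finger_force: 0.9
```

play_rows([
  {"fingers": 0, "dx": -2, "dy": 0.1, "dz": 0, "roll": 0},
  {"fingers": 0, "dx": -4, "dy": 0.3, "dz": 0, "roll": 0},
  {"fingers": 0, "dx": -4, "dy": 0.3, "dz": 0, "roll": 0},
])

```text
clock: 40.75
eef_pos: [0.5964, 0.2958, 0.0358]
tool_rot: [0.034, 0.999, -0.0, 0.001]
ft_force: [4.3, -0.5, 0.0]
finger_gap: -0.0003
finger_force: 1.7
```

play_rows([
  {"fingers": 0, "dx": -2, "dy": 0.1, "dz": 0, "roll": 0},
  {"fingers": 0, "dx": -4, "dy": 0.3, "dz": 0, "roll": 0},
  {"fingers": 0, "dx": -4, "dy": 0.3, "dz": 0, "roll": 0},
])

```text
clock: 41.0
eef_pos: [0.5958, 0.2963, 0.0366]
tool_rot: [0.034, 0.999, 0.001, 0.005]
ft_force: [12.0, 0.4, -2.9]
finger_gap: -0.0003
finger_force: 5.0
```

play_rows([
  {"fingers": 0, "dx": 10, "dy": 0, "dz": 0, "roll": 0},
  {"fingers": 0, "dx": 25, "dy": -1, "dz": 0, "roll": 0},
  {"fingers": 0, "dx": 25, "dy": -1, "dz": 30, "roll": 0},
  {"fingers": 0, "dx": 25, "dy": -1, "dz": 70, "roll": 0},
  {"fingers": 0, "dx": 25, "dy": -1, "dz": 115, "roll": 0},
])

```text
clock: 41.42
eef_pos: [0.6137, 0.2946, 0.1444]
tool_rot: [0.034, 0.999, -0.001, -0.006]
ft_force: [0.4, 0.5, 0.1]
finger_gap: -0.0003
finger_force: 0.0
```

```bash
python3 - <<'E'
from h import *
o=bot.get_obs(); print(o["eef_pos"]); w=bot.snapshot("wrist"); KT=cam("wrist"); g=cv2.cvtColor(w,cv2.COLOR_BGR2GRAY)
for p in [(-.048,.2515,.08),(-.019,.258,.08)]: print(p,proj(KT,tow(p)).round(0))
u,v=[int(x) for x in proj(KT,tow((-.042,.25,.08)))]; print(u,v); print(g[v-20:v+22:2,u-20:u+32:2])
E
```

```text
[0.61370437 0.2945841  0.14438103]
(-0.048, 0.2515, 0.08) [312. 141.]
(-0.019, 0.258, 0.08) [320. 178.]
309 148
[[ 79  80  79  76  77  76  77  86 137 137 137 138 138 140 138 139 148 194
  232 232 231 232 232 231 230 225]
 [ 80  79  77  77  76  75  75  84 137 136 139 134 139 140 138 139 140 176
  233 232 232 232 231 233 228 221]
 [ 79  78  77  77  75  76  76  85 135 134 138 136 140 138 137 140 139 176
  232 232 231 232 232 232 229 225]
 [ 77  76  78  79  76  75  74  87 136 138 137 138 137 136 140 142 140 177
  231 230 231 232 231 233 231 228]
 [ 80  79  78  77  76  77  75  88 137 139 138 139 137 138 139 139 139 140
  178 230 231 232 231 232 231 229]
 [ 78  77  76  77  76  75  72  87 140 139 138 138 139 137 137 139 141 139
  139 229 231 231 231 231 232 230]
 [ 76  79  76  79  77  77  75  83 141 140 142 139 137 138 137 138 141 138
  138 231 231 230 231 231 231 230]
 [ 78  77  79  78  77  77  76  84 140 141 141 140 139 137 138 137 140 139
  138 227 231 230 231 231 230 229]
 [ 77  75  78  78  75  75  73  85 139 139 140 137 139 138 138 138 141 139
  139 139 230 229 231 229 229 229]
 [ 78  
[... 601 characters left out ...]
15 136 136
  138 137 138 172 228 226 225 227]
 [ 76  78  77  77  75  77  87  97 128 139 150 147 136 119 110 137 136 137
  139 138 138 173 229 225 225 225]
 [ 69  78  76  79  84  85 111 136 145 155 143 131 114 122 138 139 139 139
  139 137 138 137 171 226 223 226]
 [ 68  78  80  84  92 123 141 150 149 139 124 113 130 139 138 136 139 139
  139 139 137 138 175 227 226 227]
 [ 64  81  87 106 133 141 154 141 134 119 121 141 139 137 138 139 140 141
  142 139 137 137 171 229 227 229]
 [ 71  90 122 138 150 151 140 131 115 136 141 142 140 141 140 139 139 140
  141 138 137 138 165 228 230 230]
 [101 133 144 153 144 135 123  91 141 140 138 139 139 140 138 137 139 138
  139 138 138 137 141 186 229 230]]
```

play_rows([
  {"fingers": 0, "dx": -6, "dy": -38, "dz": 0, "roll": 0},
  {"fingers": 0, "dx": -12, "dy": -76, "dz": 0, "roll": 0},
  {"fingers": 0, "dx": -18, "dy": -114, "dz": 0, "roll": 0},
  {"fingers": 50, "dx": -24, "dy": -152, "dz": 0, "roll": 0},
  {"fingers": 50, "dx": -30, "dy": -190, "dz": 0, "roll": 0},
])

```text
clock: 41.88
eef_pos: [0.5846, 0.1043, 0.1462]
tool_rot: [0.034, 0.999, 0.0, -0.003]
ft_force: [-0.1, -0.7, 0.7]
finger_gap: 0.0231
finger_force: 0.0
```

play_rows([
  {"fingers": 50, "dx": -7, "dy": -30, "dz": 0, "roll": 0},
  {"fingers": 50, "dx": -14, "dy": -60, "dz": 0, "roll": 0},
  {"fingers": 50, "dx": -14, "dy": -60, "dz": 0, "roll": 0},
  {"fingers": 50, "dx": -14, "dy": -60, "dz": 0, "roll": 0},
  {"fingers": 50, "dx": -14, "dy": -60, "dz": 0, "roll": 0},
])

```text
clock: 42.3
eef_pos: [0.5722, 0.046, 0.1468]
tool_rot: [0.034, 0.999, 0.001, -0.001]
ft_force: [-0.5, 0.4, -0.1]
finger_gap: 0.0499
finger_force: 0.0
```

The lever leans fully back: 0.61 rad now against 0.39 forward, which is the full 1.0 rad of travel. Pinching the handle and pulling the tray out gently.

play_rows([
  {"fingers": 50, "dx": 1, "dy": -1, "dz": -30, "roll": 0},
  {"fingers": 50, "dx": 1, "dy": -1, "dz": -60, "roll": 0},
  {"fingers": 50, "dx": 1, "dy": -1, "dz": -85, "roll": 0},
  {"fingers": 50, "dx": 1, "dy": -1, "dz": -95, "roll": 0},
  {"fingers": 50, "dx": 1, "dy": -1, "dz": -96, "roll": 0},
])

```text
clock: 42.72
eef_pos: [0.5713, 0.046, 0.0481]
tool_rot: [0.033, 0.999, 0.0, -0.004]
ft_force: [-0.6, 0.6, 0.2]
finger_gap: 0.0498
finger_force: 0.0
```

play_rows([
  {"fingers": 50, "dx": 0, "dy": 0, "dz": 0, "roll": 0},
  {"fingers": 0, "dx": 0, "dy": 0, "dz": 0, "roll": 0},
  {"fingers": 0, "dx": 0, "dy": 0, "dz": 0, "roll": 0},
  {"fingers": 0, "dx": 0, "dy": 0, "dz": 0, "roll": 0},
  {"fingers": 0, "dx": 0, "dy": 0, "dz": 0, "roll": 0},
])

```text
clock: 43.13
eef_pos: [0.5752, 0.0444, 0.0535]
tool_rot: [0.034, 0.999, 0.0, 0.002]
ft_force: [-1.6, 1.3, 4.8]
finger_gap: 0.0103
finger_force: 61.3
```

play_rows([
  {"fingers": 0, "dx": 0, "dy": 0, "dz": 0, "roll": 0},
  {"fingers": 0, "dx": -2, "dy": 0.1, "dz": 0, "roll": 0},
  {"fingers": 0, "dx": -6, "dy": 0.4, "dz": 0, "roll": 0},
  {"fingers": 0, "dx": -11, "dy": 0.7, "dz": 0, "roll": 0},
  {"fingers": 0, "dx": -17, "dy": 1.2, "dz": 0, "roll": 0},
])

```text
clock: 43.55
eef_pos: [0.559, 0.0456, 0.0535]
tool_rot: [0.034, 0.999, 0.0, 0.003]
ft_force: [2.7, 0.5, 6.2]
finger_gap: 0.0104
finger_force: 61.6
```

play_rows([
  {"fingers": 0, "dx": -6, "dy": 0.4, "dz": 0, "roll": 0},
  {"fingers": 0, "dx": -12, "dy": 0.8, "dz": 0, "roll": 0},
  {"fingers": 0, "dx": -18, "dy": 1.2, "dz": 0, "roll": 0},
  {"fingers": 0, "dx": -24, "dy": 1.6, "dz": 0, "roll": 0},
  {"fingers": 0, "dx": -30, "dy": 2, "dz": 0, "roll": 0},
])

```text
clock: 43.97
eef_pos: [0.5288, 0.0478, 0.0535]
tool_rot: [0.034, 0.999, 0.0, 0.003]
ft_force: [2.1, 1.8, 6.6]
finger_gap: 0.0105
finger_force: 61.6
```

play_rows([
  {"fingers": 0, "dx": -6, "dy": 0.4, "dz": 0, "roll": 0},
  {"fingers": 0, "dx": -12, "dy": 0.8, "dz": 0, "roll": 0},
  {"fingers": 0, "dx": -18, "dy": 1.2, "dz": 0, "roll": 0},
  {"fingers": 0, "dx": -24, "dy": 1.6, "dz": 0, "roll": 0},
  {"fingers": 0, "dx": -30, "dy": 2, "dz": 0, "roll": 0},
])

```text
clock: 44.38
eef_pos: [0.4989, 0.0499, 0.0535]
tool_rot: [0.034, 0.999, 0.001, 0.003]
ft_force: [3.4, 2.8, 7.1]
finger_gap: 0.0102
finger_force: 61.7
```

play_rows([
  {"fingers": 0, "dx": -6, "dy": 0.4, "dz": 0, "roll": 0},
  {"fingers": 0, "dx": -12, "dy": 0.8, "dz": 0, "roll": 0},
  {"fingers": 0, "dx": -18, "dy": 1.2, "dz": 0, "roll": 0},
  {"fingers": 0, "dx": -24, "dy": 1.6, "dz": 0, "roll": 0},
  {"fingers": 0, "dx": -30, "dy": 2, "dz": 0, "roll": 0},
])

```text
clock: 44.8
eef_pos: [0.4689, 0.0521, 0.0535]
tool_rot: [0.034, 0.999, 0.001, 0.003]
ft_force: [2.6, 3.3, 7.7]
finger_gap: 0.0105
finger_force: 61.7
```

play_rows([
  {"fingers": 0, "dx": -4, "dy": 0.3, "dz": 0, "roll": 0},
  {"fingers": 0, "dx": -8, "dy": 0.6, "dz": 0, "roll": 0},
  {"fingers": 0, "dx": -12, "dy": 0.8, "dz": 0, "roll": 0},
  {"fingers": 0, "dx": -14, "dy": 1, "dz": 0, "roll": 0},
  {"fingers": 0, "dx": -14, "dy": 1, "dz": 0, "roll": 0},
])

```text
clock: 45.22
eef_pos: [0.4557, 0.0531, 0.0535]
tool_rot: [0.034, 0.999, 0.001, 0.004]
ft_force: [4.7, 4.1, 5.8]
finger_gap: 0.0103
finger_force: 61.4
```

play_rows([
  {"fingers": 0, "dx": -2, "dy": 0.1, "dz": 0, "roll": 0},
  {"fingers": 0, "dx": -4, "dy": 0.3, "dz": 0, "roll": 0},
  {"fingers": 0, "dx": -4, "dy": 0.3, "dz": 0, "roll": 0},
])

```text
clock: 45.47
eef_pos: [0.456, 0.0531, 0.0536]
tool_rot: [0.035, 0.999, 0.001, 0.01]
ft_force: [19.1, 4.8, -7.7]
finger_gap: 0.0105
finger_force: 59.5
```

At the stop after 120 mm of travel. Relaxing, releasing, lifting and checking.

play_rows([
  {"fingers": 0, "dx": 4, "dy": 0, "dz": 0, "roll": 0},
  {"fingers": 0, "dx": 4, "dy": 0, "dz": 0, "roll": 0},
  {"fingers": 50, "dx": 4, "dy": 0, "dz": 0, "roll": 0},
  {"fingers": 50, "dx": 4, "dy": 0, "dz": 0, "roll": 0},
  {"fingers": 50, "dx": 4, "dy": 0, "dz": 0, "roll": 0},
])

```text
clock: 45.88
eef_pos: [0.4514, 0.0528, 0.0505]
tool_rot: [0.034, 0.999, -0.0, -0.001]
ft_force: [-0.9, 0.8, -0.7]
finger_gap: 0.0463
finger_force: 0.0
```

play_rows([
  {"fingers": 50, "dx": 0, "dy": 0, "dz": 20, "roll": 0},
  {"fingers": 50, "dx": 0, "dy": 0, "dz": 50, "roll": 0},
  {"fingers": 50, "dx": 0, "dy": 0, "dz": 80, "roll": 0},
  {"fingers": 50, "dx": 0, "dy": 0, "dz": 110, "roll": 0},
  {"fingers": 50, "dx": 0, "dy": 0, "dz": 130, "roll": 0},
])

```text
clock: 46.3
eef_pos: [0.453, 0.0527, 0.1837]
tool_rot: [0.034, 0.999, -0.0, 0.001]
ft_force: [0.3, 0.1, -0.5]
finger_gap: 0.0499
finger_force: 0.0
```

play_rows([
  {"fingers": 50, "dx": 20, "dy": 35, "dz": 0, "roll": 0},
  {"fingers": 50, "dx": 25, "dy": 75, "dz": 0, "roll": 0},
  {"fingers": 50, "dx": 25, "dy": 115, "dz": 0, "roll": 0},
  {"fingers": 50, "dx": 25, "dy": 155, "dz": 0, "roll": 0},
  {"fingers": 50, "dx": 25, "dy": 195, "dz": 0, "roll": 0},
])

```text
clock: 46.72
eef_pos: [0.4768, 0.2492, 0.1805]
tool_rot: [0.034, 0.999, -0.001, -0.001]
ft_force: [-0.0, -0.5, 0.3]
finger_gap: 0.0504
finger_force: 0.0
```

play_rows([
  {"fingers": 50, "dx": -5, "dy": 35, "dz": 0, "roll": 0},
  {"fingers": 50, "dx": -15, "dy": 75, "dz": 0, "roll": 0},
  {"fingers": 50, "dx": -25, "dy": 110, "dz": 0, "roll": 0},
  {"fingers": 50, "dx": -25, "dy": 110, "dz": 0, "roll": 0},
  {"fingers": 50, "dx": -25, "dy": 110, "dz": 0, "roll": 0},
])

```text
clock: 47.13
eef_pos: [0.4513, 0.3589, 0.1802]
tool_rot: [0.032, 0.999, -0.001, -0.001]
ft_force: [0.1, 0.1, -0.4]
finger_gap: 0.0502
finger_force: 0.0
```

```bash
python3 - <<'E'
from h import *
KT=cam("top"); f=bot.snapshot("top"); cv2.imwrite("pics/top9.png",f); gi=cv2.cvtColor(f,cv2.COLOR_BGR2GRAY); im=gi.astype(np.float32); xs=np.arange(-.15,-.1,.002)
for yc in (-.115,-.09,.105): 
    P=np.array([proj(KT,tow((x,yc,.103))) for x in xs],np.float32); print(cv2.remap(im,P[None,:,0],P[None,:,1],cv2.INTER_LINEAR)[0].round().astype(int).tolist())
for p in [(.5404,-.0353,.084),(.5429,.0450,.084)]:
    q=proj(KT,p); u,v=[int(round(x)) for x in q]; print(q); print(gi[v-10:v+14,u-14:u+14:1][::2,::2])
# things unmoved: diff against start on the right and the left
a=cv2.imread("pics/top0.png"); d=cv2.absdiff(a,f).max(2); 
for n,(x0,y0,x1,y1) in {"right":(375,130,480,275),"tape/pliers":(165,130,225,220),"hex":(335,210,360,250)}.items(): print(n,(d[y0:y1,x0:x1]>60).sum())
print(bot.get_obs()["eef_pos"])
E
```

```text
[202, 204, 208, 162, 66, 53, 54, 59, 89, 129, 167, 180, 167, 165, 162, 153, 146, 142, 139, 136, 135, 145, 168, 214, 225]
[209, 208, 195, 171, 97, 43, 50, 61, 79, 148, 179, 174, 167, 153, 125, 140, 171, 168, 165, 164, 162, 165, 177, 213, 250]
[198, 202, 201, 179, 121, 49, 56, 64, 75, 133, 183, 184, 180, 171, 130, 119, 152, 155, 154, 157, 159, 161, 176, 201, 246]
[332.21086185 191.76155377]
[[251 245 233 254 254 255 255 217 199 181 130 112  87  79]
 [245 246 246 245 246 252 169 255 255 250 249 249 252 238]
 [246 223 246 245 251 167 159 157 154 225 247 245 249 171]
 [248 168 248 245 240 160 194 135 155 200 254 245 249 157]
 [248 149 249 245 241 194  70  70  70  62 213 249 249 183]
 [247 221 248 245 239 172  92 255 207  47 130 245 250 172]
 [246 224 247 245 238 180 255 255 179 142 116 245 250 160]
 [233 250 245 245 243 146 158 160 166 169 186 251 249 176]
 [230 244 245 245 254  20 177 206 197 200 178 248 248 199]
 [235 236 246 245 248 235  53  72  77  44 255 246 235 204]
 [246 236 255 254 249 253 254 171 161 255 249 247 233 246]
 [154 146 160 157 182 180 181 182 181 180 177 225 237 244]]
[307.40833461 190.71055105]
[[243 247 186 254 247 248 249 251 251 253 254 254 255 249]
 [243 245 201 252 245 246 254 255 254 249 245 245 245 246]
 [244 245 234 248 245 255 138 150 147 172 254 245 245 246]
 [245 238 213 247 249 138 167 210 189 154 208 246 245 241]
 [245 245 204 247 250 156  89  69  69 102 225 247 245 235]
 [245 248 178 246 249 141  60 140 146  41 169 250 245 238]
 [245 245 175 246 246  86 196 255 251 176 140 253 245 242]
 [244 249 207 246 249 176 158 157 157 158 183 242 246 248]
 [246 209 232 245 248 135 206 173 180 206  43 255 249 177]
 [248 208 251 246 246 245  49  90  93  70 130 252 249 164]
 [174 162 180 223 255 255 255 101  59 228 254 248 251 159]
 [156 131 161 155 153 154 158 165 164 182 180 180 181 194]]
right 360
tape/pliers 2365
hex 41
[0.45185488 0.35770228 0.18028648]
```

The tray edge is at -0.132 m (0.12 m out), both shells stand in the tray, and the arm is clear. Handing in.

```bash
python3 -c "
from plant import bot
print(bot.job_done())"
```

```text
the job is handed in; nothing more can be done
None
```

I ran both shells found on the desk through the whole cycle and handed the job in: the tray is out at its stop with both standing in it, the lock-off lever is back and the paddle released. No verdict came back. I squeezed the paddle twice because the tray had crept about 3 mm open before the first squeeze; I pushed it home before the second.

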